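Load the dowel boring rig, close its guard, fit the crank and feed

ROBOT

A 6-joint arm with a two-finger parallel gripper is mounted at the origin on the work surface. World frame = base frame: x ahead of the robot, y to its left, z up, the work surface at z = 0. Lengths are in mm, angles in rad, forces in N, time in s.
With the tool pointing down it reaches from about 275 to 750 mm from the base axis. Payload 10.2 kg.
Tool frame: the origin (TCP) lies midway between the tips of the shut fingers; the grasp point (between the pads) lies grip_depth behind it (grip_depth is the distance from the TCP to the grasp point, in mm); z points along the fingers, y is the line along which they close (so a half turn about z gives the same grasp; the last joint's range is limited). The gripper opens to 85 mm and grips with 20 to 120 N. Pads are 22 mm wide; open, the fingers measure 114 mm over their backs; the gripper's body (76 mm by 85 mm) begins 54 mm behind the grasp point. The pads swing forward as they close: fully open they stand 13 mm farther back than shut.
Start: joints at [-1.447, 0.313, 1.498, -0, 1.331, -0.223], TCP at [178.43, -493.755, 231.294] pointing down, gripper open.
Joint ranges: [-2.94, 2.94], [-0.97, 2.17], [0.19, 2.56], [-1.23, 4.37], [0.02, 3.11], [-2.88, 2.88]. Speed limits (rad/s): [2.39, 2.39, 3.01, 3.14, 3.14, 3.14].

INTERFACE

Orientations are given as a unit quaternion [w, x, y, z].
In Python, from rig import * gives the robot as it stands.
- The arm moves only by the tool servo_tool, never from a script. Its argument "commands" is a list of rows, each a list of 3 entries, a list of its own where there are three numbers: the gripper command: -1 is fully open, 1 is shut, values between are in proportion, then the shift along the tool's x, y, z in m, then the turn, a rotation vector about the tool's x, y, z in units of 6 degrees (1.0 is 6 degrees). In form: [[grip, [dx, dy, dz], [ax, ay, az]], ...]. A call has 1 to 10 rows; each row shifts and turns the commanded pose from where the row before left it, along the tool's axes as they then stand; what a row does not reach is not made up. A row lasts 1/12 s, in which the tool goes at most 41.7 mm and 7.16 degrees, less where a joint would pass 70% of its speed; a pose out of reach is approached as far as the arm can. A call is refused whole if a number of a shift passes 0.0417 or a number of a turn 1, either way. A call with a gripper value outside its range is refused whole. The fingers move at their own pace and stop on an object; "squeeze" is the grip in N (left out, the last holds). Time passes only in rows, so rows that do not move let the fingers close. It gives the time, the measured TCP pose, the force, the opening and the grip force at its end, in the units of the state.
- sense(): the state, without advancing time (a new reading comes with each control period).
- capture(name): name is "side" or "top"; returns a dict with "pixels" (480x640x3 uint8, red, green, blue), "z_map" (480x640 float32, mm along the optical axis (not along the pixel's ray), 0 where there is no reading), "fx", "fy", "cx", "cy" (pixels), "rvec" (rotation vector, rad) and "tvec" (3), from world to camera coordinates, as OpenCV has them. Camera axes: x right, y down, z forward; pixel columns grow to the right and rows downward; lengths in mm; the calibration is good to about 2 mm. A picture is of the moment at which its call begins.
- finish_job(): hands the job in; it is judged then, once.
The state is a dict: "time_s": time; "joints": joint angles; "dq": joint speeds; "tau": joint torques, N m; "eef_pos": TCP position; "ee_rot": TCP orientation; "force": force on the tool from outside, world axes, zero at the start; "wrist_torque": the same for the moment, N m; "grip_width": opening from 0.0 (shut) to 1.0 (fully open); "grip_force": force on a finger pad.
Only numpy, scipy, OpenCV 4.12 (cv2) and the standard library are available. Lean on these libraries where they do the work, as an engineer would, in place of code of your own. Each camera call takes 0.05 s, during which the arm holds its last target. There are 200 camera calls.

TASK

Load the dowel boring rig and feed it: lift its guard all the way up to its stop, then slide every loose pine blank lengthways under the low beam, one to a lane, fully home against the back stop. Then lower the guard gently until it is fully down, and only after that fit the crank's square hub onto the square feed shaft on top of the beam, pushed fully down, and turn it anticlockwise (seen from above) to the end of its travel; leave it on. Leave the glue bottle and the pot standing where they are.

Things in the scene. Friction and masses are not known exactly. Their poses are not given: they have to be found in the camera images.
- rig: Boring rig fixed to the bench. Origin on the bench under it; x points away from the robot along the lanes (turned up to 0.15 rad), y along the beam, z up. Aluminium bed x -140 to +170 mm, y +-150, 15 mm high. Grey beam across it: x 20 to 100, y +-141, underside 40 mm above the bench (25 above the bed), top at 85. Motor drum behind the beam, top at z 83 mm.
- lane_left (a point): Home of a blank in the left lane (rig x -2.5, y +84, z 15 mm, on the bed; the rig's axes): a blank is home when its origin is here. Lanes are 54 mm wide under the beam, between end pillars and 12 mm high steel ribs whose noses come to a point at rig x 10 mm; the back stop is at rig x 90 mm, so 115 mm of a home blank sticks out in front of the beam. Any lane will do.
- lane_mid (a point): The same for the middle lane (rig y 0).
- lane_right (a point): The same for the right lane (rig y -84 mm).
- guard (a joint): The guard's hinge angle: 0 = fully down (level, over the middle of the bed; the home blanks' near ends stick out in front of it and can still be pushed), 1.75 = raised against its stop, leaning a little back past upright. The hinge is stiff: the guard stays where it is left, about 3 to 6 N at the bar moves it.
- guard_bar (a point): Middle of the guard's steel pull bar: round, 14 mm thick, 120 mm long along the rig's y, 105 mm from the hinge axis. The clear panel ends 45 mm from the bar, and is joined to it at the bar's two ends; the panel is 250 mm wide.
- guard_hinge (a point): Point on the hinge axis (parallel to the rig's y, fixed to the rig at its x +30, z 85 mm), level with the bar when the guard is down. The bar lies at the rig's -x side of it when down and swings up and over.
- shaft_foot (a point): Foot of the upright square feed shaft, centre of the collar's top face on top of the beam (rig x 70, y 0, z 97 mm). x and y are square to the shaft's flats. The shaft is 16 mm square for 20 mm, then narrows to 11 mm up to 25 mm above the foot. It turns stiffly (0.3 N m) and stays where it is left.
- feed_shaft (a joint): Angle of the feed shaft about its upright axis, from the rig's x to the shaft's x; it grows anticlockwise seen from above. It starts between -0.5 and 0.25 and ends at a hard stop at 0.9. The crank has about 0.15 to 0.2 rad of play on it either way.
- blank1: Pine blank, 185 (x) x 48 (y) x 20 mm, 100 g, origin at the centre of its underside; all blanks are alike and either end may go in first. Two or three are present, lying singly beside the rig; the stack of wider boards at the edge of the bench is only stock.
- blank2: Another such pine blank.
- blank3: Another such pine blank.
- crank: Dark steel feed crank, 250 g, standing on its hub: 36 mm square, 30 mm high, 18 mm square hole right through; origin at the centre of its underside, z up; sides and hole parallel to x and y. A flat arm (16 wide, 10 thick) at hub-top level runs along +x to 100 mm, with an upright round black knob (24 thick, top at z 68 mm) at x 88 mm. On the shaft it may point any of the four ways.
- glue: Bystander: white glue bottle, 64 mm thick, 170 mm high, origin at its foot.
- tin: Bystander: open grey plastic pot, 90 mm across, 90 mm high, origin at its foot.
Things that resemble listed ones, but are neither listed nor needed, are in the scene too. What is shaped like the crank but turquoise is not meant.

How it is judged:
By the outcome, as a careful person would: the job done as asked, in the order asked, and still so for the second after the job is handed in, with the robot touching nothing.
Of blank1, blank2, blank3 only 2 to 3 are there at a start; the rules pass over those that are not, and their reading is None.
At some moment in a run one of blank1, blank2, blank3, crank may be knocked a few centimetres aside while the robot is not near it.
Once in a run the grip may slacken for a moment while it holds something.
It also fails if it takes over 210 s, if anything falls off the work surface, if the arm or the gripper's body presses on something with over 40 N, if the wrist force passes 120 N, or if a joint passes its speed limit or range.

## Working session

There is one attempt and no reset: what is moved stays moved. The work goes in short steps, Python scripts to look and compute and a tool call to move; the robot and the scene stay as the last step left them, time stands still between calls to the robot, and variables do not carry over. Pictures are saved under pics/ and viewed, at most 14 in all, crops included, and the job is handed in when it is done.

Besides the shell and the picture viewer there is one more tool, called after ">>>" by a JSON object that holds its "op" and its "data", one argument or row to a line. servo_tool: Moves the arm, as the interface text tells. Its arguments: {"type":"object","properties":{"commands":{"type":"array"},"squeeze":{"type":"number"}},"required":["commands"]}

```bash
ls; mkdir -p pics
cat > h.py <<'E'
from rig import *
import numpy as np, cv2
from scipy.spatial.transform import Rotation as R
def cam(n):
    c=capture(n); c['R']=cv2.Rodrigues(np.array(c['rvec'],float))[0]; c['t']=np.array(c['tvec'],float).ravel(); return c
def pts(c):
    v,u=np.mgrid[0:480,0:640]; z=c['z_map'].astype(float)
    P=np.stack([(u-c['cx'])/c['fx']*z,(v-c['cy'])/c['fy']*z,z],-1)
    W=(P-c['t'])@c['R']; W[z<=0]=np.nan; return W
def ray(c,u,v,h):
    d=np.array([(u-c['cx'])/c['fx'],(v-c['cy'])/c['fy'],1])@c['R']; o=-c['R'].T@c['t']
    return o+d*(h-o[2])/d[2]
def save(n,img,s=None): cv2.imwrite('pics/'+n,cv2.cvtColor(img,cv2.COLOR_RGB2BGR))
E
python3 - <<'E'
from h import *
s=sense();print(s)
for n in('top','side'):
    c=cam(n);save(n+'0.png',c['pixels']);np.savez(n+'0.npz',**c);print(n,-c['R'].T@c['t'],c['R'][2],c['fx'])
E
```

```text
pics
{'time_s': 0.0, 'joints': array([-1.44739459e+00,  3.13426625e-01,  1.49844660e+00, -1.88907918e-05,
        1.33100665e+00, -2.23399271e-01]), 'dq': array([ 2.33856484e-03, -3.20136770e-04, -2.37967983e-04, -1.71526851e-05,
       -6.93012004e-04,  1.22613455e-03]), 'tau': array([ 6.43055341e-05, -4.12267256e+01, -2.59741348e+01, -1.96564483e-04,
        4.21210541e-03,  1.48708182e-05]), 'eef_pos': array([ 178.39386383, -493.48106422,  230.7434569 ]), 'ee_rot': array([-6.43268311e-04,  9.85003173e-01,  1.72535027e-01,  2.30042744e-05]), 'force': array([ 0.0662107 ,  0.31308317, -0.58303992]), 'wrist_torque': array([-0.0237832 , -0.00923837,  0.01178801]), 'grip_force': 0.0, 'grip_width': 0.9979986548300126}
top [ 193.80699564   73.57757074 1552.48112528] [ 0.1930421  -0.01020865 -0.98113737] 595.7130267134991
side [-139.45991369  690.86826451  590.09988163] [ 0.62182361 -0.61983111 -0.47869071] 475.2996842387804
```

View pics/top0.png

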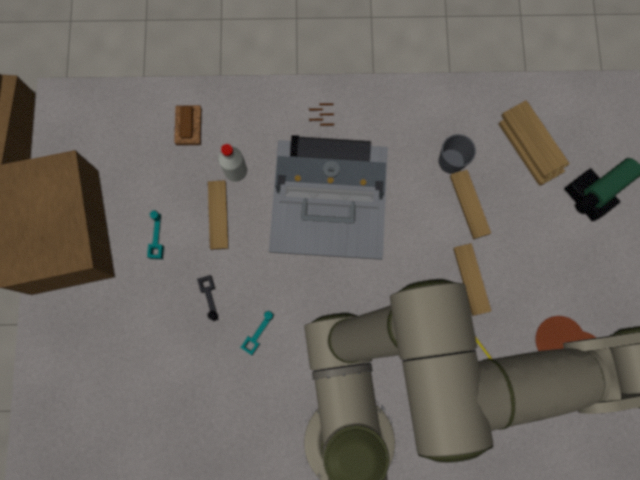

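View pics/side0.png

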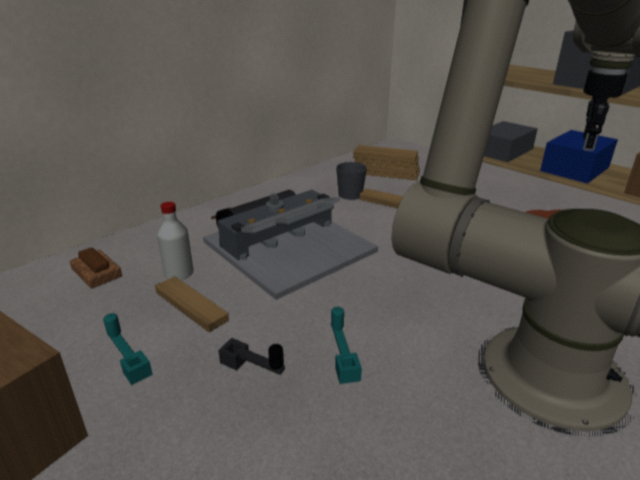

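The top view shows the rig at about (330,200), blanks at (218,215), (470,204) and (472,279), the dark crank at (208,298), the bottle at (232,163) and the pot at (457,153). The side view agrees.

```bash
cat >> h.py <<'E'
def rects(c,mask,zr,h,amin=60):
    """regions of mask with z in zr -> pixel contour cast onto plane h -> min area rect in world"""
    W=pts(c); m=(mask&(W[...,2]>zr[0])&(W[...,2]<zr[1])).astype(np.uint8)
    out=[]
    for k in cv2.findContours(m,cv2.RETR_EXTERNAL,cv2.CHAIN_APPROX_NONE)[0]:
        if cv2.contourArea(k)<amin: continue
        p=np.array([ray(c,u,v,h)[:2] for u,v in k[:,0]],np.float32)
        (x,y),(a,b),th=cv2.minAreaRect(p)
        if a<b: a,b,th=b,a,th+90
        th=(th+90)%180-90
        out.append((round(x,1),round(y,1),round(a,1),round(b,1),round(np.radians(th),3),k[:,0].mean(0).round()))
    return out
def hsv(c): return cv2.cvtColor(c['pixels'],cv2.COLOR_RGB2HSV).astype(int)
def pine(c):
    H=hsv(c); return (H[...,0]>10)&(H[...,0]<25)&(H[...,1]>75)&(H[...,2]>90)
E
python3 - <<'E'
from h import *
c=dict(np.load('top0.npz')); W=pts(c);H=hsv(c)
for u,v in((218,215),(470,204),(208,298),(330,240),(330,165),(205,283)):print(u,v,H[v,u],W[v,u].round(1))
for r in rects(c,pine(c),(10,30),20):print('pine',r)
for r in rects(c,H[...,2]<75,(5,80),30,20):print('dark',r)
al=np.ones((480,640),bool);al[:,:260]=0;al[:,395:]=0;al[270:]=0
for z in((8,22,15),(78,92,85)):
  for r in rects(c,al,z[:2],z[2],150):print('rig',z,r)
m=al&(W[...,2]>110)&(W[...,2]<130);m2=m.copy();print('shaft pix',m.sum(),np.nanmedian(W[m],0) if m.any() else '')
g=W[200:222,300:358,2];print(np.round(W[195:225:3,330],1))
E
```

```text
218 215 [ 18 121 122] [581.3 331.5  21.8]
470 204 [ 18 122 119] [ 599.7 -336.7   24.4]
208 298 [130  16  48] [361.5 352.9  26.7]
330 240 [114  12 106] [510.8  36.8  12.8]
330 165 [100  17  92] [681.   35.4 121.4]
205 283 [  8   9 113] [403.4 365.6   4.2]
pine (400.8, -329.1, 182.5, 48.9, np.float64(0.218), array([472., 279.]))
pine (584.2, 333.4, 185.1, 47.2, np.float64(0.049), array([217., 214.]))
pine (602.7, -338.3, 183.9, 47.9, np.float64(0.285), array([470., 203.]))
pine (839.2, 420.1, 109.4, 68.2, np.float64(-0.002), array([186., 126.]))
dark (360.8, 348.3, 115.8, 37.1, np.float64(0.262), array([209., 297.]))
dark (482.5, 474.3, 32.6, 8.2, np.float64(-0.161), array([162., 252.]))
dark (574.3, 486.8, 18.8, 14.1, np.float64(-0.611), array([158., 218.]))
dark (581.5, -687.5, 98.0, 31.6, np.float64(-1.026), array([603., 209.]))
dark (646.6, -640.0, 98.1, 50.2, np.float64(-0.939), array([581., 185.]))
dark (694.7, 270.4, 43.6, 25.0, np.float64(-0.826), array([241., 172.]))
dark (516.4, 663.4, 374.9, 202.6, np.float64(-0.424), array([ 85., 247.]))
dark (706.6, -284.3, 74.0, 39.5, np.
[... 391 characters left out ...]
([329., 211.]))
rig (8, 22, 15) (564.0, 41.9, 302.2, 197.1, np.float64(1.509), array([329., 225.]))
rig (8, 22, 15) (746.9, -100.8, 45.9, 44.7, np.float64(1.474), array([379., 154.]))
rig (8, 22, 15) (766.2, 157.9, 48.6, 35.2, np.float64(-0.016), array([283., 148.]))
rig (78, 92, 85) (667.2, 33.4, 282.0, 85.7, np.float64(1.49), array([331., 177.]))
rig (78, 92, 85) (741.2, 33.0, 208.9, 48.1, np.float64(1.481), array([330., 147.]))
shaft pix 637 [568.35344468  37.74320203 119.0459725 ]
[[608.5  36.5 101.4]
 [600.2  36.7 103.1]
 [591.4  37.  106.6]
 [582.7  37.2 110.2]
 [600.   35.   15.4]
 [592.6  35.1  12.1]
 [583.7  35.3  14.8]
 [572.4  35.8  27.1]
 [538.1  38.6 134.8]
 [559.9  35.7  11.3]]
```

```bash
cat >> h.py <<'E'
def pose():
    s=sense(); w,x,y,z=s['ee_rot']; return s['eef_pos'],R.from_quat([x,y,z,w]),s
def to(p,phi=None):
    """shift in current tool axes (m) to p, then the turn about tool z (6deg units) for tool-x angle phi"""
    e,r,s=pose(); d=r.inv().apply(np.array(p)-e); X=r.as_matrix()[:,0]; a=np.arctan2(X[1],X[0])
    print('tcp',e.round(1),'phi',a.round(3),'F',s['force'].round(1),'w',round(s['grip_width'],3),'t',round(s['time_s'],1),'zax',r.as_matrix()[:,2].round(3))
    print('shift m',(d/1000).round(4),'rows',np.ceil(np.abs(d).max()/41).astype(int))
    if phi is not None:
        t=(phi-a+np.pi)%(2*np.pi)-np.pi; print('turn z units',round(-np.degrees(t)/6,2),'j6 now',s['joints'][5].round(2),'j1',s['joints'][0].round(2))
def rigp(x,y,z,o=None):
    import json; O=json.load(open('rig.json')); c,s=np.cos(O[2]),np.sin(O[2]); return np.array([O[0]+c*x-s*y,O[1]+s*x+c*y,z])
E
python3 - <<'E'
import rig; print([n for n in dir(rig) if not n.startswith('__')]); print(getattr(rig,'grip_depth',None))
from h import *; import json
c=dict(np.load('top0.npz')); W=pts(c);H=hsv(c)
# bed front & side edges: last column/row of grey height
m=(W[...,2]>9)&(W[...,2]<22)
f=[];l=[];r=[]
for u in range(285,375):
    v=[v for v in range(235,275) if m[v,u]]; 
    if v: f.append(ray(c,u,max(v)+.5,15)[:2])
for v in range(205,250):
    us=[u for u in range(255,400) if m[v,u]]
    l.append(ray(c,min(us)-.5,v,15)[:2]); r.append(ray(c,max(us)+.5,v,15)[:2])
def fit(p):
    vx,vy,x,y=cv2.fitLine(np.array(p,np.float32),cv2.DIST_HUBER,0,.01,.01).ravel(); return vx,vy,x,y
F,L,Rr=fit(f),fit(l),fit(r)
yaw=[np.arctan2(-F[0],F[1]) if F[1]>0 else np.arctan2(F[0],-F[1]),np.arctan(L[1]/L[0]),np.arctan(Rr[1]/Rr[0])]
print('yaws',yaw)
y=-0.08 if 0 else float(np.mean([yaw[0],(yaw[1]+yaw[2])/2]))
ex=np.array([np.cos(y),np.sin(y)]);ey=np.array([-ex[1],ex[0]])
fx=np.array(F[2:])@ex; ly=np.array(l)@ey; ry=np.array(r)@ey
print('width',np.median(ly)-np.median(ry))
O=(fx+140)*ex+(np.median(ly)+np.median(ry))/2*ey; print('rig o',O,y)
json.dump([float(O[0]),float(O[1]),y],open('rig.json','w'))
print('shaft exp',rigp(70,0,122))
k=np.zeros((480,640),bool);k[150:182,315:348]=1
print(rects(c,k,(112,135),122,8)); print(rects(c,k,(93,135),97,8))
print('bar lvl',rigp(-75,0,85),'hinge',rigp(30,0,85))
# bar points
b=np.zeros((480,640),bool);b[195:232,295:365]=1;b&=(W[...,2]>60)
Ei=R.from_euler('z',-y).apply(W[b]-[O[0],O[1],0]); 
for p in np.percentile(Ei,[2,25,50,75,98],axis=0).round():print(p)
print(W[219:224,330].round(1))
save('crop0.png',cv2.resize(c['pixels'][120:270,255:405],None,fx=4,fy=4,interpolation=cv2.INTER_CUBIC))
to([538,38.6,230],1.49)
E
```

```text
['PlanningError', 'capture', 'finish_job', 'grip_depth', 'sense']
18.700000000000003
yaws [np.float32(-0.08264883), np.float32(-0.09223472), np.float32(-0.06747538)]
width 300.058858747754
rig o [608.81052295  38.23679643] -0.08125194162130356
shaft exp [678.57958431  32.55541663 122.        ]
[(678.1, 32.9, 15.8, 15.1, np.float64(-0.02), array([331., 166.]))]
[(678.6, 32.5, 40.8, 40.5, np.float64(-0.78), array([331., 169.]))]
bar lvl [534.0579572   44.32398907  85.        ] hinge [638.71154925  35.80191938  85.        ]
[-74. -85.  97.]
[-61. -50. 105.]
[-24.  -6. 110.]
[-11.  39. 123.]
[  3.  80. 132.]
[[538.1  38.6 134.8]
 [537.6  38.5 126.6]
 [536.1  38.4 122.3]
 [559.9  35.7  11.3]
 [555.1  36.   20.1]]
tcp [ 178.4 -493.5  230.8] phi 0.347 F [-0.4 -0.7 -0.8] w 1.0 t 0.1 zax [-0.     0.001 -1.   ]
shift m [ 0.5191 -0.3782  0.0013] rows 13
turn z units -10.92 j6 now -0.22 j1 -1.45
```

View pics/crop0.png

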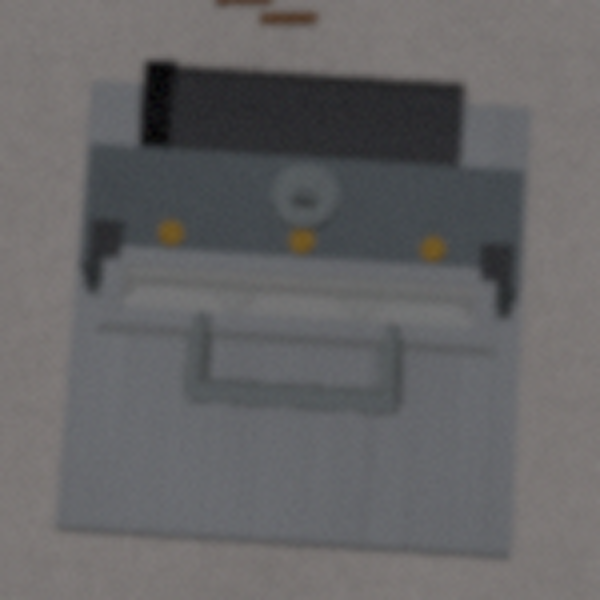

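Rig located: origin (608.8, 38.2), yaw -0.081, and the shaft position checks to under 1 mm. The crop shows the guard slightly raised with its pull bar at about (329,219) in full-image pixels. Next, to the bar.

>>> {"op": "servo_tool", "data": {
  "commands": [
    [0.06,[0,0,0],[0,0,-1]],
    [0.06,[0,0,0],[0,0,-1]],
    [0.06,[0,0,0],[0,0,-1]],
    [0.06,[0,0,0],[0,0,-1]],
    [0.06,[0,0,0],[0,0,-1]],
    [0.06,[0,0,0],[0,0,-1]],
    [0.06,[0,0,0],[0,0,-1]],
    [0.06,[0,0,0],[0,0,-1]],
    [0.06,[0,0,0],[0,0,-1]],
    [0.06,[0,0,0],[0,0,-1]]
  ]
}}

```text
time_s: 0.93
eef_pos: [178.4, -493.6, 230.9]
ee_rot: [-0.0, 0.765, 0.644, 0.0]
force: [0.7, 0.0, -0.3]
grip_width: 0.468
grip_force: 0.0
```

>>> {"op": "servo_tool", "data": {
  "commands": [
    [0.06,[0,0,0],[0,0,-0.92]],
    [0.06,[0.04,0.0225,0],[0,0,0]],
    [0.06,[0.04,0.0225,0],[0,0,0]],
    [0.06,[0.04,0.0225,0],[0,0,0]],
    [0.06,[0.04,0.0225,0],[0,0,0]],
    [0.06,[0.04,0.0225,0],[0,0,0]],
    [0.06,[0.04,0.0225,0],[0,0,0]],
    [0.06,[0.04,0.0225,0],[0,0,0]],
    [0.06,[0.04,0.0225,0],[0,0,0]],
    [0.06,[0.04,0.0225,0],[0,0,0]]
  ]
}}

```text
time_s: 1.77
eef_pos: [388.5, -180.8, 231.3]
ee_rot: [0.0, 0.735, 0.678, -0.0]
force: [0.3, 0.1, 0.2]
grip_width: 0.47
grip_force: 0.0
```

>>> {"op": "servo_tool", "data": {
  "commands": [
    [0.06,[0.04,0.0225,0],[0,0,0]],
    [0.06,[0.04,0.0225,0],[0,0,0]],
    [0.06,[0.04,0.0225,0],[0,0,0]],
    [0.06,[0.04,0.0225,0],[0,0,0]],
    [0.06,[0,0,0],[0,0,0]]
  ]
}}

```text
time_s: 2.18
eef_pos: [483.1, -39.2, 230.9]
ee_rot: [-0.0, 0.733, 0.68, 0.001]
force: [1.0, 0.1, 0.5]
grip_width: 0.469
grip_force: 0.0
```

```bash
python3 -c "
from h import *
to([540,44,100],1.4895)"
```

```text
tcp [483.1 -39.2 230.9] phi 1.497 F [1.  0.1 0.5] w 0.469 t 2.2 zax [ 0.     0.002 -1.   ]
shift m [0.087  0.0505 0.1311] rows 4
turn z units 0.07 j6 now -0.25 j1 -0.32
```

>>> {"op": "servo_tool", "data": {
  "commands": [
    [0.06,[0.029,0.017,0.02],[0,0,0.07]],
    [0.06,[0.029,0.017,0.02],[0,0,0]],
    [0.06,[0.029,0.0165,0.02],[0,0,0]],
    [0.06,[0,0,0.02],[0,0,0]],
    [0.06,[0,0,0],[0,0,0]]
  ]
}}

```text
time_s: 2.6
eef_pos: [537.1, 39.0, 147.2]
ee_rot: [-0.003, 0.737, 0.676, -0.002]
force: [-0.8, -0.4, 0.9]
grip_width: 0.467
grip_force: 0.0
```

```bash
python3 -c "
from h import *
to([540,44,100],1.4895)
c=cam('side');save('s1.png',cv2.resize(c['pixels'][120:300,190:390],None,fx=3,fy=3))"
```

```text
tcp [537.1  39.  147.2] phi 1.485 F [-0.8 -0.4  0.9] w 0.467 t 2.6 zax [-0.008  0.001 -1.   ]
shift m [0.0052 0.0028 0.0472] rows 2
turn z units -0.04 j6 now -0.06 j1 -0.15
```

View pics/s1.png

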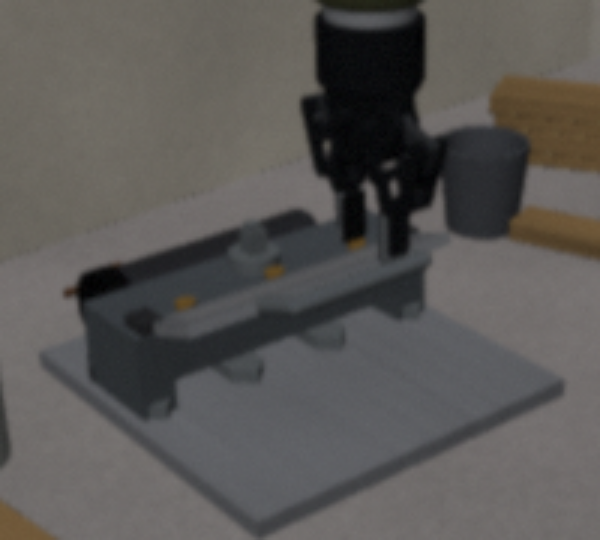

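The side crop shows the open fingers over the bar, tips at about crop (395,250), and the guard seen edge on. Descending and gripping.

>>> {"op": "servo_tool", "data": {
  "commands": [
    [0.06,[0.0025,0.001,0.02],[0,0,0]],
    [0.06,[0,0,0.025],[0,0,0]],
    [0.06,[0,0,0],[0,0,0]],
    [0.06,[0,0,0],[0,0,0]]
  ]
}}

```text
time_s: 2.98
eef_pos: [539.9, 39.4, 107.2]
ee_rot: [-0.0, 0.738, 0.675, -0.0]
force: [-0.2, -1.2, 0.9]
grip_width: 0.469
grip_force: 0.0
```

```bash
python3 -c "
from h import *
to([540,44,100],1.4895)"
```

```text
tcp [539.9  39.4 107.2] phi 1.482 F [-0.2 -1.2  0.9] w 0.469 t 3.0 zax [-0. -0. -1.]
shift m [ 0.0046 -0.0003  0.0072] rows 1
turn z units -0.07 j6 now -0.05 j1 -0.14
```

>>> {"op": "servo_tool", "data": {
  "commands": [
    [0.06,[0.004,0,0.006],[0,0,0]],
    [0.06,[0,0,0],[0,0,0]],
    [1,[0,0,0],[0,0,0]],
    [1,[0,0,0],[0,0,0]],
    [1,[0,0,0],[0,0,0]],
    [1,[0,0,0],[0,0,0]]
  ],
  "squeeze": 30
}}

```text
time_s: 3.48
eef_pos: [543.0, 44.0, 101.4]
ee_rot: [0.003, 0.738, 0.675, 0.003]
force: [14.4, 1.1, -5.9]
grip_width: 0.154
grip_force: 32.1
```

```bash
python3 -c "
from h import *
to([540,44,100],1.4895)
e=pose()[0]; h=rigp(30,0,85)
import numpy as np
print('pad->hinge', e+[0,0,18.7]-h)
b=e+[0,0,18.7]-h; a0=np.arctan2(b[2],-(b[0]*np.cos(-.0813)+b[1]*np.sin(-.0813)));print('angle',a0)
A=np.linspace(a0,1.75,15);p=np.c_[-105*np.cos(A),105*np.sin(A)];print(np.diff(p,axis=0).round(1).tolist())"
```

```text
tcp [543.   44.  101.4] phi 1.483 F [14.4  1.1 -5.9] w 0.154 t 3.5 zax [ 0.008 -0.    -1.   ]
shift m [-0.0002 -0.0031  0.0014] rows 1
turn z units -0.06 j6 now -0.05 j1 -0.13
pad->hinge [-95.663194     8.14812623  35.07418922]
angle 0.35025911014960676
[[4.1, 9.7], [5.0, 9.2], [5.9, 8.7], [6.8, 8.0], [7.5, 7.3], [8.2, 6.5], [8.8, 5.7], [9.4, 4.8], [9.8, 3.8], [10.1, 2.8], [10.3, 1.8], [10.5, 0.7], [10.5, -0.3], [10.4, -1.4]]
```

>>> {"op": "servo_tool", "data": {
  "commands": [
    [1,[0,0.006,-0.01],[0,0,0]],
    [1,[0,0.005,-0.009],[0,0,0]],
    [1,[0,0.006,-0.0085],[0,0,0]],
    [1,[0,0.007,-0.008],[0,0,0]],
    [1,[0,0.0075,-0.0075],[0,0,0]],
    [1,[0,0.008,-0.0065],[0,0,0]],
    [1,[0,0.009,-0.0055],[0,0,0]],
    [1,[0,0,0],[0,0,0]]
  ]
}}

```text
time_s: 4.15
eef_pos: [588.2, 40.3, 158.1]
ee_rot: [-0.001, 0.737, 0.676, -0.001]
force: [-12.7, 2.3, 22.0]
grip_width: 0.154
grip_force: 33.1
```

```bash
cat >> h.py <<'E'
def guard():
    e,r,s=pose(); b=e-r.as_matrix()[:,2]*18.7-rigp(30,0,85); x=-(b[0]*np.cos(-.0813)+b[1]*np.sin(-.0813))
    a=np.arctan2(b[2],x); print('guard',a.round(3),'rad',np.hypot(x,b[2]).round(1),'F',s['force'].round(1),'w',s['grip_width'].round(3),'bar',[-x,b[2]])
E
python3 -c "
from h import *
guard()"
```

```text
Traceback (most recent call last):
  File "h.py", line 42, in guard
    a=np.arctan2(b[2],x); print('guard',a.round(3),'rad',np.hypot(x,b[2]).round(1),'F',s['force'].round(1),'w',s['grip_width'].round(3),'bar',[-x,b[2]])
                                                                                                               ^^^^^^^^^^^^^^^^^^^^^
AttributeError: 'float' object has no attribute 'round'
```

>>> {"op": "servo_tool", "data": {
  "commands": [
    [1,[0,0.009,-0.0072],[0,0,0]],
    [1,[0,0.0097,-0.004],[0,0,0]],
    [1,[0,0.01,-0.0027],[0,0,0]],
    [1,[0,0.01,-0.0016],[0,0,0]],
    [1,[0,0.0102,-0.0007],[0,0,0]],
    [1,[0,0.0103,0.0004],[0,0,0]],
    [1,[0,0.01,0.0013],[0,0,0]],
    [1,[0,0.002,0.0003],[0,0,0]],
    [1,[0,0,0],[0,0,0]]
  ]
}}

```text
time_s: 4.9
eef_pos: [659.9, 34.4, 170.4]
ee_rot: [-0.0, 0.737, 0.676, 0.0]
force: [-0.3, 2.7, 3.2]
grip_width: 0.15
grip_force: 31.8
```

```bash
sed -i "s/s\['grip_width'\].round(3)/s['grip_width']/" h.py; python3 -c "
from h import *
guard()"
```

```text
guard 1.772 rad 106.3 F [-0.3  2.7  3.2] w 0.1497877319851582 bar [np.float64(21.233650442947294), np.float64(104.10792191021002)]
```

>>> {"op": "servo_tool", "data": {
  "commands": [
    [1,[0,0.004,0.0008],[0,0,0]],
    [1,[0,0.003,0.0006],[0,0,0]],
    [1,[0,0,0],[0,0,0]],
    [1,[0,0,0],[0,0,0]]
  ]
}}

```text
time_s: 5.23
eef_pos: [660.2, 34.3, 170.2]
ee_rot: [-0.006, 0.737, 0.676, -0.006]
force: [-47.1, 3.1, 26.2]
grip_width: 0.146
grip_force: 35.5
```

```bash
python3 -c "
from h import *
guard()"
```

```text
guard 1.778 rad 106.1 F [-47.1   3.1  26.2] w 0.14588721255833684 bar [np.float64(21.886132945526054), np.float64(103.85537763153368)]
```

>>> {"op": "servo_tool", "data": {
  "commands": [
    [1,[0,-0.006,-0.001],[0,0,0]],
    [0.06,[0,0,0],[0,0,0]],
    [0.06,[0,0,0],[0,0,0]],
    [0.06,[0,0,-0.01],[0,0,0]],
    [0,[0,0,-0.03],[0,0,0]],
    [-0.8,[0,0,-0.03],[0,0,0]],
    [-0.8,[0,0,-0.03],[0,0,0]],
    [-0.8,[0,0,0],[0,0,1]],
    [-0.8,[0,0,0],[0,0,1]],
    [-0.8,[0,0,0],[0,0,1]]
  ]
}}

```text
time_s: 6.07
eef_pos: [661.0, 33.4, 270.2]
ee_rot: [0.001, 0.836, 0.549, 0.001]
force: [0.1, -0.4, -0.5]
grip_width: 0.9
grip_force: 0.0
```

>>> {"op": "servo_tool", "data": {
  "commands": [
    [-0.8,[0,0,0],[0,0,1]],
    [-0.8,[0,0,0],[0,0,1]],
    [-0.8,[0,0,0],[0,0,1]],
    [-0.8,[0,0,0],[0,0,1]],
    [-0.8,[0,0,0],[0,0,1]],
    [-0.8,[0,0,0],[0,0,1]],
    [-0.8,[0,0,0],[0,0,1]],
    [-0.8,[0,0,0],[0,0,1]],
    [-0.8,[0,0,0],[0,0,0.45]],
    [-0.8,[-0.017,0.0285,0],[0,0,0]]
  ]
}}

```text
time_s: 6.9
eef_pos: [653.0, 5.1, 269.4]
ee_rot: [-0.001, 0.99, 0.143, 0.001]
force: [1.6, -0.8, 0.5]
grip_width: 0.904
grip_force: 0.0
```

>>> {"op": "servo_tool", "data": {
  "commands": [
    [-0.8,[-0.017,0.0285,0],[0,0,0]],
    [-0.8,[-0.017,0.0285,0],[0,0,0]],
    [-0.8,[-0.017,0.0285,0],[0,0,0]],
    [-0.8,[-0.017,0.0285,0],[0,0,0]],
    [-0.8,[-0.017,0.0285,0],[0,0,0]],
    [-0.8,[-0.017,0.0285,0],[0,0,0]],
    [-0.8,[-0.017,0.0285,0],[0,0,0]],
    [-0.8,[-0.017,0.0285,0],[0,0,0]],
    [-0.8,[-0.017,0.0285,0],[0,0,0]],
    [-0.8,[0,0,0],[0,0,0]]
  ]
}}

```text
time_s: 7.73
eef_pos: [575.4, -293.3, 269.0]
ee_rot: [0.001, 0.99, 0.139, -0.0]
force: [-0.1, 0.5, 0.2]
grip_width: 0.897
grip_force: 0.0
```

Run:
```python
from h import *
c=cam('top'); save('t2.png',c['pixels']); H=hsv(c); W=pts(c)
for r in rects(c,pine(c),(10,30),20):print('pine',r)
for r in rects(c,H[...,2]<75,(5,80),30,200):print('dark',r)
b=np.zeros((480,640),bool);b[150:215,270:390]=1;b&=(W[...,2]>160);print('guard top',np.nanmedian(W[b],0),b.sum())
to([559.5,-351,2],.285)
```

```text
pine (377.0, -334.7, 133.6, 48.9, np.float64(0.223), array([476., 290.]))
pine (584.1, 333.4, 185.0, 47.3, np.float64(0.05), array([217., 214.]))
pine (840.6, 420.7, 107.2, 68.1, np.float64(-0.016), array([187., 125.]))
dark (360.8, 348.8, 116.1, 37.7, np.float64(0.258), array([209., 297.]))
dark (581.3, -686.7, 99.8, 31.6, np.float64(-1.016), array([602., 209.]))
dark (638.5, 36.2, 284.7, 20.7, np.float64(1.488), array([329., 191.]))
dark (646.7, -640.0, 97.7, 50.2, np.float64(-0.939), array([581., 185.]))
dark (517.8, 664.6, 377.1, 205.4, np.float64(-0.42), array([ 85., 246.]))
dark (745.8, 33.2, 213.0, 34.4, np.float64(1.503), array([330., 154.]))
dark (758.0, -313.5, 73.5, 57.5, np.float64(1.151), array([458., 147.]))
guard top [655.15550721  34.90368136 193.15402335] 385
tcp [ 576.4 -290.6  269.2] phi 0.28 F [ 0.2 -0.4 -0.4] w 0.902 t 7.8 zax [-0. -0. -1.]
shift m [-0.0328  0.0533  0.2672] rows 7
turn z units -0.05 j6 now 0.64 j1 -0.65
```

View pics/t2.png

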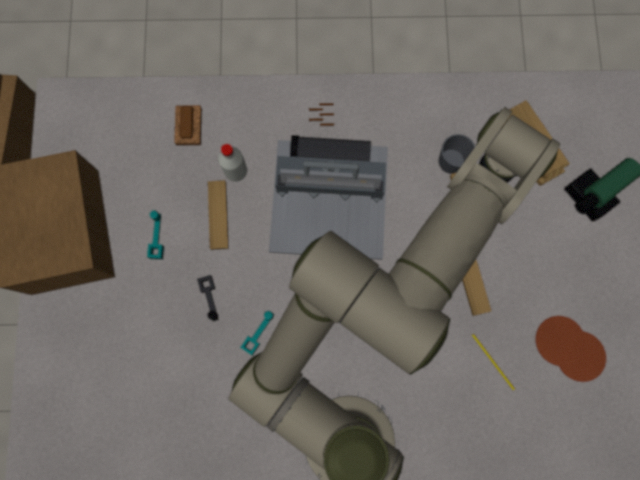

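The guard stands fully up (bar at about (330,166)), blanks A and B are unchanged, and C is hidden by the arm. Going down on C.

>>> {"op": "servo_tool", "data": {
  "commands": [
    [-0.8,[-0.0165,0.0267,0.02],[0,0,-0.05]],
    [-0.8,[-0.0165,0.0267,0.03],[0,0,0]],
    [-0.8,[0,0,0.036],[0,0,0]],
    [-0.8,[0,0,0.036],[0,0,0]],
    [-0.8,[0,0,0.036],[0,0,0]],
    [-0.8,[0,0,0.036],[0,0,0]],
    [-0.8,[0,0,0.03],[0,0,0]],
    [-0.8,[0,0,0.02],[0,0,0]],
    [-0.8,[0,0,0],[0,0,0]]
  ]
}}

```text
time_s: 8.53
eef_pos: [559.9, -344.5, 21.9]
ee_rot: [-0.003, 0.989, 0.144, -0.002]
force: [-0.6, 0.3, -0.1]
grip_width: 0.9
grip_force: 0.0
```

Run:
```python
from h import *
to([559.5,-351,2],.285)
c=cam('side');save('s2.png',cv2.resize(c['pixels'][100:260,300:500],None,fx=3,fy=3))
```

```text
tcp [ 559.9 -344.5   21.9] phi 0.29 F [-0.6  0.3 -0.1] w 0.9 t 8.5 zax [-0.006  0.005 -1.   ]
shift m [-0.0021  0.0062  0.0199] rows 1
turn z units 0.05 j6 now 0.55 j1 -0.73
```

View pics/s2.png

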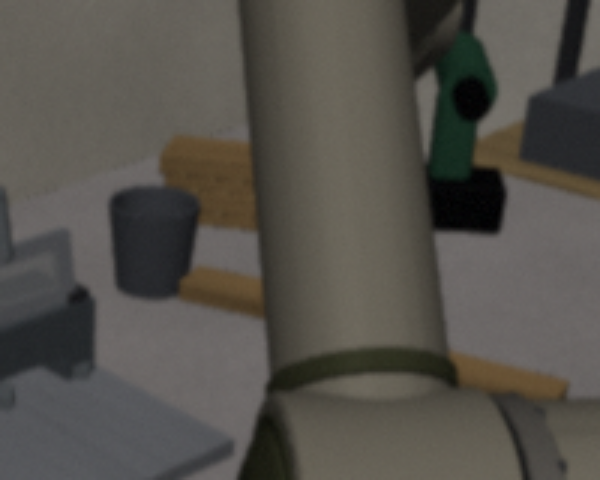

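The arm hides the gripper in this view; blank C still lies by the pot (far end at crop (180,285)). Going on with the grip.

>>> {"op": "servo_tool", "data": {
  "commands": [
    [-0.8,[-0.002,0.005,0.014],[0,0,0]],
    [-0.8,[0,0.001,0.005],[0,0,0]],
    [-0.8,[0,0,0],[0,0,0]],
    [0.5,[0,0,0],[0,0,0]],
    [1,[0,0,0],[0,0,0]],
    [1,[0,0,0],[0,0,0]],
    [1,[0,0,0],[0,0,0]]
  ],
  "squeeze": 45
}}

```text
time_s: 9.17
eef_pos: [561.2, -353.5, 8.4]
ee_rot: [0.001, 0.99, 0.144, 0.001]
force: [-1.0, -0.8, 4.2]
grip_width: 0.543
grip_force: 47.3
```

Run:
```python
from h import *
to([559.5,-351,2],.285)
print(sense()['grip_force'])
for y in (-84,0,84): print(y,'start',rigp(-137,y,17),'home',rigp(-47.5,y,17))
```

```text
tcp [ 561.2 -353.5    8.4] phi 0.289 F [-1.  -0.8  4.2] w 0.543 t 9.2 zax [ 0.001 -0.001 -1.   ]
shift m [-0.001  -0.0029  0.0064] rows 1
turn z units 0.04 j6 now 0.54 j1 -0.74
47.34329581260681
-84 start [465.44484709 -34.36680531  17.        ] home [554.64957555 -41.6308552   17.        ]
0 start [472.26250285  49.35606833  17.        ] home [561.46723131  42.09201844  17.        ]
84 start [479.08015861 133.07894196  17.        ] home [568.28488707 125.81489208  17.        ]
```

>>> {"op": "servo_tool", "data": {
  "commands": [
    [1,[0,0,-0.03],[0,0,0]],
    [1,[0,0,-0.03],[0,0,0]],
    [1,[0,0,-0.03],[0,0,0]],
    [1,[0,0,-0.03],[0,0,0]],
    [1,[0,-0.03,0],[0,0,0]],
    [1,[0,-0.03,0],[0,0,0]],
    [1,[0,-0.03,0],[0,0,0]],
    [1,[0,-0.03,0],[0,0,0]],
    [1,[0,-0.03,0],[0,0,0]],
    [1,[0,-0.03,0],[0,0,0]]
  ]
}}

```text
time_s: 10.0
eef_pos: [508.8, -179.2, 127.4]
ee_rot: [-0.0, 0.99, 0.144, 0.0]
force: [0.2, 0.5, -1.2]
grip_width: 0.549
grip_force: 46.9
```

>>> {"op": "servo_tool", "data": {
  "commands": [
    [1,[0,-0.03,0],[0,0,0]],
    [1,[0,-0.03,0],[0,0,0]],
    [1,[0,-0.03,0],[0,0,0]],
    [1,[0,-0.03,0],[0,0,0]],
    [1,[0,-0.03,0],[0,0,0]],
    [1,[0,0,0],[0,0,1]],
    [1,[0,0,0],[0,0,1]],
    [1,[0,0,0],[0,0,1]],
    [1,[0,0,0],[0,0,0.53]],
    [1,[0,0,0],[0,0,0]]
  ]
}}

```text
time_s: 10.83
eef_pos: [466.6, -36.8, 127.5]
ee_rot: [0.0, 0.999, -0.041, 0.0]
force: [-0.2, -0.1, -0.7]
grip_width: 0.544
grip_force: 47.0
```

Run:
```python
from h import *
to(rigp(-137,-84,26),-.081)
c=cam('top')
W=pts(c)
for r in rects(c,pine(c),(60,160),140):print(r)
for r in rects(c,pine(c),(10,30),20):print(r)
```

```text
tcp [466.6 -36.8 127.5] phi -0.082 F [-0.2 -0.1 -0.7] w 0.544 t 10.8 zax [ 0. -0. -1.]
shift m [-0.0014 -0.0023  0.1015] rows 3
turn z units -0.01 j6 now 1.32 j1 -0.33
(507.5, 677.0, 63.0, 32.6, np.float64(-0.176), array([ 66., 235.]))
(589.8, -47.3, 41.9, 22.9, np.float64(1.554), array([365., 196.]))
(555.8, 742.9, 300.5, 205.4, np.float64(0.199), array([ 41., 225.]))
(737.0, -481.5, 196.0, 73.6, np.float64(0.491), array([536., 139.]))
(400.6, -329.2, 182.2, 49.0, np.float64(0.218), array([472., 279.]))
(584.2, 333.3, 184.8, 47.4, np.float64(0.051), array([217., 214.]))
(840.6, 420.6, 107.2, 67.9, np.float64(-0.016), array([186., 126.]))
```

>>> {"op": "servo_tool", "data": {
  "commands": [
    [1,[-0.0014,-0.0023,0.03],[0,0,0]],
    [1,[0,0,0.03],[0,0,0]],
    [1,[0,0,0.025],[0,0,0]],
    [1,[0,0,0.015],[0,0,0]],
    [1,[0,0,0],[0,0,0]],
    [1,[0,0,0],[0,0,0]]
  ]
}}

```text
time_s: 11.38
eef_pos: [465.5, -34.5, 27.4]
ee_rot: [-0.0, 0.999, -0.04, -0.0]
force: [0.3, -0.3, -1.3]
grip_width: 0.55
grip_force: 47.0
```

Run:
```python
from h import *
to(rigp(-137,-84,24),-.0813)
```

```text
tcp [465.5 -34.5  27.4] phi -0.079 F [ 0.3 -0.3 -1.3] w 0.55 t 11.4 zax [-0.001  0.    -1.   ]
shift m [-0.     -0.0002  0.0034] rows 1
turn z units 0.02 j6 now 1.32 j1 -0.33
```

>>> {"op": "servo_tool", "data": {
  "commands": [
    [1,[0,0,0.003],[0,0,0.02]],
    [1,[0.012,0,0],[0,0,0]],
    [1,[0.012,0,0],[0,0,0]],
    [1,[0.012,0,0],[0,0,0]],
    [1,[0.012,0,0],[0,0,0]],
    [1,[0.012,0,0],[0,0,0]],
    [1,[0,0,0],[0,0,0]]
  ]
}}

```text
time_s: 11.97
eef_pos: [527.5, -39.9, 25.6]
ee_rot: [0.0, 0.999, -0.041, 0.002]
force: [0.1, -0.4, -1.1]
grip_width: 0.546
grip_force: 47.0
```

Run:
```python
from h import *
to(rigp(-47.5,-84,24),-.0813)
```

```text
tcp [527.5 -39.9  25.6] phi -0.082 F [ 0.1 -0.4 -1.1] w 0.546 t 12.0 zax [ 0.004 -0.001 -1.   ]
shift m [ 0.0272 -0.0005  0.0017] rows 1
turn z units -0.01 j6 now 1.36 j1 -0.3
```

>>> {"op": "servo_tool", "data": {
  "commands": [
    [1,[0.012,-0.0005,0.001],[0,0,0]],
    [1,[0.01,0,0],[0,0,0]],
    [1,[0.004,0,0],[0,0,0]],
    [1,[0.003,0,0],[0,0,0]],
    [1,[0.003,0,0],[0,0,0]],
    [1,[0.003,0,0],[0,0,0]],
    [1,[0,0,0],[0,0,0]]
  ]
}}

```text
time_s: 12.55
eef_pos: [556.3, -41.3, 23.3]
ee_rot: [-0.0, 0.999, -0.041, -0.005]
force: [-20.2, 0.5, 16.1]
grip_width: 0.543
grip_force: 48.7
```

Run:
```python
from h import *
to(rigp(-47.5,-84,24),-.0813)
```

```text
tcp [556.3 -41.3  23.3] phi -0.082 F [-20.2   0.5  16.1] w 0.543 t 12.6 zax [-0.011  0.001 -1.   ]
shift m [-0.0017  0.0004 -0.0006] rows 1
turn z units -0.0 j6 now 1.37 j1 -0.28
```

>>> {"op": "servo_tool", "data": {
  "commands": [
    [-0.4,[-0.003,0,0],[0,0,0]],
    [-0.4,[0,0,0],[0,0,0]],
    [-0.4,[0,0,-0.01],[0,0,0]],
    [-0.4,[0,0,-0.035],[0,0,0]],
    [-0.8,[0,0,-0.04],[0,0,0]],
    [-0.8,[0,0,-0.02],[0,0,-0.95]],
    [-0.8,[0,0,0],[0,0,-0.95]],
    [-0.8,[0,0,0],[0,0,-0.95]],
    [-0.8,[-0.026,0.0247,0],[0,0,0]],
    [-0.8,[-0.026,0.0247,0],[0,0,0]]
  ]
}}

```text
time_s: 13.38
eef_pos: [517.0, -100.8, 129.2]
ee_rot: [0.0, 0.994, 0.11, 0.001]
force: [0.5, -1.5, -0.1]
grip_width: 0.901
grip_force: 0.0
```

>>> {"op": "servo_tool", "data": {
  "commands": [
    [-0.8,[-0.026,0.0247,0],[0,0,0]],
    [-0.8,[-0.026,0.0247,0],[0,0,0]],
    [-0.8,[-0.026,0.0247,0],[0,0,0]],
    [-0.8,[-0.026,0.0247,0],[0,0,0]],
    [-0.8,[-0.026,0.0247,0],[0,0,0]],
    [-0.8,[-0.026,0.0247,0],[0,0,0]],
    [-0.8,[-0.026,0.0247,0],[0,0,0]],
    [-0.8,[-0.026,0.0247,0],[0,0,0]],
    [-0.8,[0,0,0],[0,0,0]]
  ]
}}

```text
time_s: 14.13
eef_pos: [353.6, -343.2, 129.4]
ee_rot: [0.002, 0.994, 0.105, 0.0]
force: [0.1, 0.8, -0.7]
grip_width: 0.898
grip_force: 0.0
```

Run:
```python
from h import *
to([356.7,-338.9,4],.218)
c=cam('top');save('t3.png',c['pixels'])
for r in rects(c,pine(c),(10,45),20):print(r)
for r in rects(c,pine(c),(10,45),35,20):
    if 500<r[0]<650 and abs(r[1])<200:print('on bed',r)
print('expect centre visible',rigp(-2.5-92.5+57,-84,35))
```

```text
tcp [ 353.6 -343.2  129.4] phi 0.211 F [ 0.1  0.8 -0.7] w 0.898 t 14.1 zax [ 0.001 -0.003 -1.   ]
shift m [ 0.0039 -0.0039  0.1254] rows 4
turn z units -0.07 j6 now 0.35 j1 -1.01
(443.0, -320.0, 95.1, 49.2, np.float64(0.229), array([466., 261.]))
(569.8, -43.8, 118.3, 47.8, np.float64(-0.079), array([360., 217.]))
(584.2, 333.4, 184.8, 47.3, np.float64(0.051), array([217., 214.]))
(739.6, -496.0, 214.0, 70.7, np.float64(0.814), array([530., 157.]))
(840.6, 420.4, 107.2, 68.5, np.float64(-0.016), array([187., 125.]))
on bed (566.2, -42.7, 117.2, 47.3, np.float64(-0.079), array([360., 217.]))
expect centre visible [564.11823388 -42.4018996   35.        ]
```

View pics/t3.png

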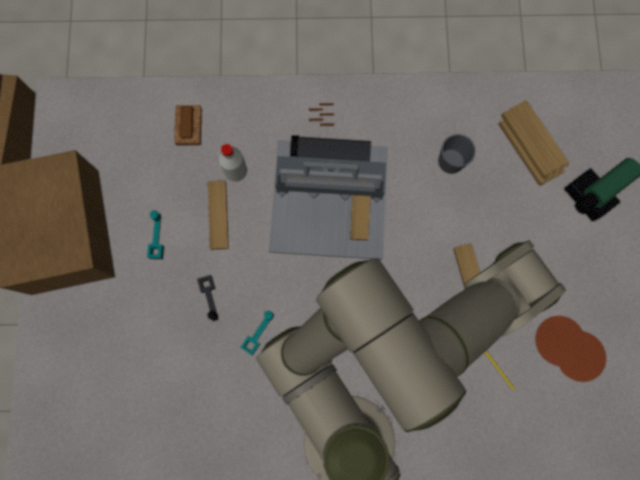

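The first blank is home in the right lane (360,217), near end where it should be. Now B.

>>> {"op": "servo_tool", "data": {
  "commands": [
    [-0.8,[0.0038,-0.0038,0.03],[0,0,-0.07]],
    [-0.8,[0,0,0.03],[0,0,0]],
    [-0.8,[0,0,0.03],[0,0,0]],
    [-0.8,[0,0,0.022],[0,0,0]],
    [-0.8,[0,0,0.013],[0,0,0]],
    [-0.8,[0,0,0],[0,0,0]],
    [0.5,[0,0,0],[0,0,0]],
    [1,[0,0,0],[0,0,0]],
    [1,[0,0,0],[0,0,0]],
    [1,[0,0,0],[0,0,0]]
  ]
}}

```text
time_s: 15.02
eef_pos: [360.0, -334.8, 5.2]
ee_rot: [0.002, 0.994, 0.111, 0.001]
force: [0.7, 1.4, 7.1]
grip_width: 0.548
grip_force: 46.5
```

Run:
```python
from h import *
to([356.7,-338.9,4],.218); print(sense()['grip_force'])
```

```text
tcp [ 360.  -334.8    5.2] phi 0.223 F [0.7 1.4 7.1] w 0.548 t 15.0 zax [ 0.002 -0.003 -1.   ]
shift m [-0.0041  0.0032  0.0012] rows 1
turn z units 0.05 j6 now 0.36 j1 -0.99
46.4965295791626
```

>>> {"op": "servo_tool", "data": {
  "commands": [
    [1,[0,0,-0.03],[0,0,0]],
    [1,[0,0,-0.03],[0,0,0]],
    [1,[0,0,-0.03],[0,0,0]],
    [1,[0.0165,-0.029,0],[0,0,0]],
    [1,[0.0165,-0.029,0],[0,0,0]],
    [1,[0.0165,-0.029,0],[0,0,0]],
    [1,[0.0165,-0.029,0],[0,0,0]],
    [1,[0.0165,-0.029,0],[0,0,0]],
    [1,[0.0165,-0.029,0],[0,0,0]],
    [1,[0.0165,-0.029,0],[0,0,0]]
  ]
}}

```text
time_s: 15.85
eef_pos: [427.2, -108.9, 94.5]
ee_rot: [0.001, 0.994, 0.111, 0.001]
force: [1.3, -0.5, -0.2]
grip_width: 0.552
grip_force: 46.7
```

>>> {"op": "servo_tool", "data": {
  "commands": [
    [1,[0.0165,-0.029,0],[0,0,0]],
    [1,[0.0165,-0.029,0],[0,0,0]],
    [1,[0.0165,-0.029,0],[0,0,0]],
    [1,[0.0165,-0.029,0],[0,0,0]],
    [1,[0.0165,-0.029,0],[0,0,0]],
    [1,[0,0,0],[0,0,0.98]],
    [1,[0,0,0],[0,0,0.98]],
    [1,[0,0,0],[0,0,0.98]],
    [1,[0,0,0],[0,0,0]],
    [1,[0,0,0],[0,0,0]]
  ]
}}

```text
time_s: 16.68
eef_pos: [475.3, 49.3, 94.1]
ee_rot: [0.0, 0.999, -0.041, 0.001]
force: [0.1, -0.9, -0.9]
grip_width: 0.548
grip_force: 46.7
```

Run:
```python
from h import *
to(rigp(-133,0,21),-.0813)
c=cam('top')
for r in rects(c,pine(c),(60,160),109,30):
    if 450<r[0]<650 and abs(r[1])<200: print(r)
```

```text
tcp [475.3  49.3  94.1] phi -0.082 F [ 0.1 -0.9 -0.9] w 0.548 t 16.7 zax [ 0.001 -0.    -1.   ]
shift m [0.0009 0.0001 0.0731] rows 2
turn z units -0.0 j6 now 1.51 j1 -0.14
(595.2, 34.7, 45.1, 25.4, np.float64(1.426), array([331., 199.]))
```

Run:
```python
from h import *
import json
O=json.load(open('rig.json'))
c=cam('top'); m=pine(c); W=pts(c)
for v in range(184,214,2):
    us=[u for u in range(300,345) if m[v,u] and W[v,u,2]>80]
    if us:
        q=[R.from_euler('z',-O[2]).apply(ray(c,u,v,109)-[O[0],O[1],0]).round(1)[:2] for u in (min(us)-.5,max(us)+.5)]
        print(v,q[0],q[1],(q[0][1]+q[1][1])/2, W[v,us,2].mean().round(1))
```

```text
194 [-0.8 14.7] [-0.3  7.2] 10.95 108.9
196 [-6.2 16.9] [ -3.2 -28.2] -5.65 108.0
198 [-11.5  19.1] [ -8.4 -28.5] -4.699999999999999 109.3
200 [-16.7  18.8] [-13.8 -26.3] -3.75 107.5
202 [-21.9  18.4] [-18.9 -26.6] -4.100000000000001 108.8
204 [-25.9   0.6] [-24.1 -26.9] -13.149999999999999 108.2
```

>>> {"op": "servo_tool", "data": {
  "commands": [
    [1,[0,0,0],[0,0,-0.4]],
    [1,[0,0,0.03],[0,0,0]],
    [1,[0,0,0.028],[0,0,0]],
    [1,[0,0,0.013],[0,0,0]],
    [1,[0,0,0],[0,0,0]],
    [1,[0,0,0],[0,0,0]]
  ]
}}

```text
time_s: 17.28
eef_pos: [475.1, 49.1, 22.2]
ee_rot: [-0.0, 1.0, -0.021, -0.0]
force: [0.1, -0.4, -0.7]
grip_width: 0.543
grip_force: 46.3
```

```bash
cat >> h.py <<'E'
def strip(ulo,uhi,vs,h,zr):
    import json; O=json.load(open('rig.json')); c=cam('top'); m=pine(c); W=pts(c)
    for v in vs:
        us=[u for u in range(ulo,uhi) if m[v,u] and zr[0]<W[v,u,2]<zr[1]]
        if us:
            q=[R.from_euler('z',-O[2]).apply(ray(c,u,v,h)-[O[0],O[1],0]).round(1)[:2] for u in (min(us)-.5,max(us)+.5)]
            print(v,q[0],q[1],((q[0][1]+q[1][1])/2).round(1))
E
python3 - <<'E'
from h import *
to(rigp(-133,0,21),-.0813)
strip(300,348,range(186,220,2),37,(20,55))
E
```

```text
tcp [475.1  49.1  22.2] phi -0.042 F [ 0.1 -0.4 -0.7] w 0.543 t 17.3 zax [-0.001  0.    -1.   ]
shift m [ 0.0012 -0.      0.0012] rows 1
turn z units 0.38 j6 now 1.47 j1 -0.14
202 [-2.3 21.9] [-1.3  6.1] 14.0
204 [-7.9 24.2] [ -5.  -20.4] 1.9
206 [-13.4  23.8] [-10.5 -20.8] 1.5
208 [-18.8  23.5] [-15.9 -21.1] 1.2
210 [-24.3  25.7] [-21.3 -21.4] 2.2
212 [-28.6   7.1] [-26.7 -21.7] -7.3
```

>>> {"op": "servo_tool", "data": {
  "commands": [
    [1,[0.001,0.001,0.001],[0,0,0]],
    [1,[0.01,0.0004,0],[0,0,0]],
    [1,[0.01,0.0004,0],[0,0,0]],
    [1,[0.01,0.0004,0],[0,0,0]],
    [1,[0,0,0],[0,0,0]]
  ]
}}

```text
time_s: 17.75
eef_pos: [507.9, 45.3, 22.2]
ee_rot: [0.0, 1.0, -0.021, 0.001]
force: [0.5, -0.7, -0.9]
grip_width: 0.551
grip_force: 46.3
```

Run:
```python
from h import *
to(rigp(-43.5,0,21),-.0813);print(sense()['wrist_torque'].round(2))
```

```text
tcp [507.9  45.3  22.2] phi -0.042 F [ 0.5 -0.7 -0.9] w 0.551 t 17.8 zax [ 0.003 -0.    -1.   ]
shift m [0.0577 0.0011 0.0013] rows 2
turn z units 0.37 j6 now 1.47 j1 -0.14
[ 0.01  0.03 -0.02]
```

Entered freely; continuing to the stop.

>>> {"op": "servo_tool", "data": {
  "commands": [
    [1,[0.01,0.0002,0],[0,0,0]],
    [1,[0.01,0.0002,0],[0,0,0]],
    [1,[0.01,0.0002,0],[0,0,0]],
    [1,[0.01,0.0002,0],[0,0,0]],
    [1,[0.01,0.0002,0],[0,0,0]],
    [1,[0.004,0,0],[0,0,0]],
    [1,[0.003,0,0],[0,0,0]],
    [1,[0.003,0,0],[0,0,0]],
    [1,[0,0,0],[0,0,0]]
  ]
}}

```text
time_s: 18.5
eef_pos: [565.7, 42.1, 21.3]
ee_rot: [-0.0, 1.0, -0.021, -0.0]
force: [0.9, 0.0, -0.7]
grip_width: 0.543
grip_force: 46.3
```

Run:
```python
from h import *
to(rigp(-43.5,0,21),-.0813);print(sense()['wrist_torque'].round(2))
```

```text
tcp [565.7  42.1  21.3] phi -0.043 F [ 0.9  0.  -0.7] w 0.543 t 18.5 zax [-0.  0. -1.]
shift m [-0.0002  0.0004  0.0003] rows 1
turn z units 0.37 j6 now 1.48 j1 -0.13
[ 0.07 -0.02  0.01]
```

>>> {"op": "servo_tool", "data": {
  "commands": [
    [1,[0.003,0,0],[0,0,0]],
    [1,[0.003,0,0],[0,0,0]],
    [1,[0.003,0,0],[0,0,0]],
    [1,[0,0,0],[0,0,0]]
  ]
}}

```text
time_s: 18.83
eef_pos: [568.4, 42.7, 19.3]
ee_rot: [-0.001, 1.0, -0.022, -0.009]
force: [-26.1, 0.2, 7.8]
grip_width: 0.55
grip_force: 48.4
```

>>> {"op": "servo_tool", "data": {
  "commands": [
    [-0.4,[-0.004,0,0],[0,0,0]],
    [-0.4,[0,0,0],[0,0,0]],
    [-0.4,[0,0,-0.01],[0,0,0]],
    [-0.4,[0,0,-0.035],[0,0,0]],
    [-0.8,[0,0,-0.04],[0,0,0]],
    [-0.8,[0,0,-0.005],[0,0,-0.9]],
    [-0.8,[-0.0014,-0.029,0],[0,0,0]],
    [-0.8,[-0.0014,-0.029,0],[0,0,0]],
    [-0.8,[-0.0014,-0.029,0],[0,0,0]],
    [-0.8,[-0.0014,-0.029,0],[0,0,0]]
  ]
}}

```text
time_s: 19.67
eef_pos: [559.7, 158.6, 112.7]
ee_rot: [-0.0, 1.0, 0.026, 0.001]
force: [1.2, 0.7, -0.6]
grip_width: 0.902
grip_force: 0.0
```

>>> {"op": "servo_tool", "data": {
  "commands": [
    [-0.8,[-0.0014,-0.029,0],[0,0,0]],
    [-0.8,[-0.0014,-0.029,0],[0,0,0]],
    [-0.8,[-0.0014,-0.029,0],[0,0,0]],
    [-0.8,[-0.0014,-0.029,0],[0,0,0]],
    [-0.8,[-0.0014,-0.029,0],[0,0,0]],
    [-0.8,[-0.0014,-0.029,0],[0,0,0]],
    [-0.8,[0,0,0],[0,0,0]],
    [-0.8,[0,0,0],[0,0,0]]
  ]
}}

```text
time_s: 20.33
eef_pos: [541.9, 332.0, 112.1]
ee_rot: [-0.0, 1.0, 0.027, 0.001]
force: [-0.3, 0.0, -0.5]
grip_width: 0.902
grip_force: 0.0
```

Run:
```python
from h import *
to([539.3,331.1,3],.051)
c=cam('top');save('t4.png',c['pixels'])
for r in rects(c,pine(c),(10,45),20):
  if abs(r[1])<400: print(r)
for r in rects(c,pine(c),(10,45),35,20):
    if 500<r[0]<650 and abs(r[1])<200:print('on bed',r)
```

```text
tcp [541.9 332.  112.1] phi 0.054 F [-0.3  0.  -0.5] w 0.902 t 20.3 zax [ 0.002  0.    -1.   ]
shift m [-0.0029  0.0008  0.1091] rows 3
turn z units 0.03 j6 now 1.88 j1 0.37
(569.9, -43.9, 118.2, 47.9, np.float64(-0.079), array([360., 217.]))
(576.4, 41.3, 118.1, 46.3, np.float64(-0.061), array([328., 215.]))
on bed (566.2, -42.7, 117.0, 47.4, np.float64(-0.079), array([360., 217.]))
on bed (572.7, 41.6, 116.9, 45.9, np.float64(-0.061), array([328., 215.]))
```

View pics/t4.png

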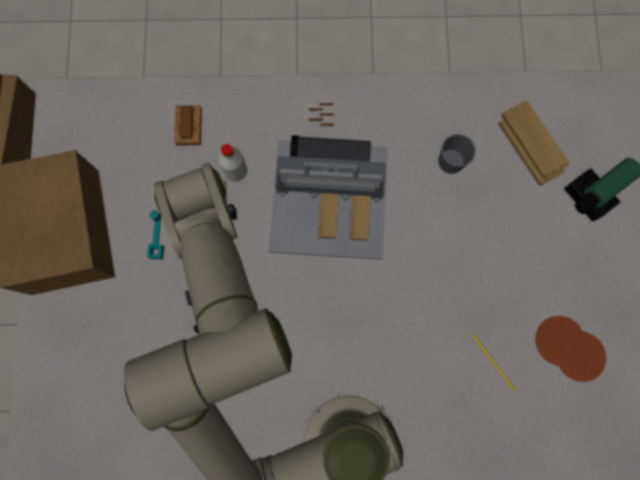

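Two blanks are home (328,215 and 360,217). Descending on A.

>>> {"op": "servo_tool", "data": {
  "commands": [
    [-0.8,[-0.0025,0.0008,0.03],[0,0,0]],
    [-0.8,[0,0,0.03],[0,0,0]],
    [-0.8,[0,0,0.025],[0,0,0]],
    [-0.8,[0,0,0.016],[0,0,0]],
    [-0.8,[0,0,0.008],[0,0,0]],
    [-0.8,[0,0,0],[0,0,0]]
  ]
}}

```text
time_s: 20.88
eef_pos: [539.4, 328.6, 1.2]
ee_rot: [0.0, 1.0, 0.025, -0.001]
force: [-0.3, -0.3, -0.2]
grip_width: 0.898
grip_force: 0.0
```

Run:
```python
from h import *
to([539.3,331.1,3],.051)
c=cam('side')
for r in rects(c,pine(c),(8,30),20,60):
  if 450<r[0]<700 and 200<r[1]<450: print(r)
save('s5.png',cv2.resize(c['pixels'][180:360,100:300],None,fx=3,fy=3))
```

```text
tcp [539.4 328.6   1.2] phi 0.05 F [-0.3 -0.3 -0.2] w 0.898 t 20.9 zax [-0.002 -0.001 -1.   ]
shift m [ 0.0001 -0.0025 -0.0018] rows 1
turn z units -0.01 j6 now 1.88 j1 0.36
(543.3, 335.0, 100.0, 46.2, np.float64(0.051), array([206., 309.]))
```

View pics/s5.png

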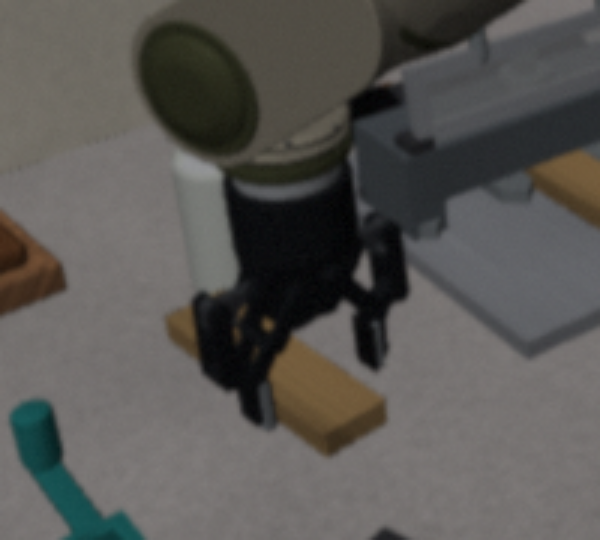

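The side view shows both fingers astride blank A near crop (310,390). Gripping, backing toward the robot first to keep clear of the bottle, then to the left lane.

>>> {"op": "servo_tool", "data": {
  "commands": [
    [-0.8,[0,-0.0025,0],[0,0,0]],
    [0.4,[0,0,0],[0,0,0]],
    [1,[0,0,0],[0,0,0]],
    [1,[0,0,0],[0,0,0]],
    [1,[0,0,0],[0,0,0]],
    [1,[0,0,-0.03],[0,0,0]],
    [1,[0,0,-0.03],[0,0,0]],
    [1,[-0.0233,0,-0.03],[0,0,0]],
    [1,[-0.0233,0,0],[0,0,0]],
    [1,[-0.0233,0,0],[0,0,0]]
  ]
}}

```text
time_s: 21.77
eef_pos: [469.4, 328.9, 94.2]
ee_rot: [-0.001, 1.0, 0.026, 0.002]
force: [-0.1, 1.0, -0.8]
grip_width: 0.555
grip_force: 47.1
```

>>> {"op": "servo_tool", "data": {
  "commands": [
    [1,[0,0.0278,0],[0,0,0]],
    [1,[0,0.0278,0],[0,0,0]],
    [1,[0,0.0278,0],[0,0,0]],
    [1,[0,0.0278,0],[0,0,0]],
    [1,[0,0.0278,0],[0,0,0]],
    [1,[0,0.0278,0],[0,0,0]],
    [1,[0,0.0278,0],[0,0,0]],
    [1,[0,0,0],[0,0,0.65]],
    [1,[0,0,0],[0,0,0.6]],
    [1,[0,0,0],[0,0,0]]
  ]
}}

```text
time_s: 22.6
eef_pos: [479.7, 134.0, 92.5]
ee_rot: [-0.0, 0.999, -0.041, 0.0]
force: [0.4, 0.0, -0.7]
grip_width: 0.551
grip_force: 47.0
```

Run:
```python
from h import *
to(rigp(-137,84,22),-.0813); print(sense()['grip_force'])
strip(270,325,range(180,220,2),106,(75,150))
```

```text
tcp [479.7 134.   92.5] phi -0.083 F [ 0.4  0.  -0.7] w 0.551 t 22.6 zax [ 0.  0. -1.]
shift m [-0.0005  0.0009  0.0705] rows 2
turn z units -0.01 j6 now 1.69 j1 0.04
47.02879786491394
192 [ -0.6 105.5] [ 1.8 67.9] 86.7
194 [ -6.  107.7] [-2.9 60. ] 83.8
196 [-11.2 107.3] [-8.1 59.6] 83.4
198 [-16.4 106.9] [-13.3  59.2] 83.1
200 [-21.6 106.5] [-18.6  61.4] 84.0
202 [-26.7 106.1] [-24.6  73.6] 89.8
```

>>> {"op": "servo_tool", "data": {
  "commands": [
    [1,[0,0.0005,0.03],[0,0,0]],
    [1,[0,0,0.028],[0,0,0]],
    [1,[0,0,0.012],[0,0,0]],
    [1,[0,0,0],[0,0,0]],
    [1,[0,0,0],[0,0,0]]
  ]
}}

```text
time_s: 23.07
eef_pos: [479.6, 134.1, 22.5]
ee_rot: [0.0, 0.999, -0.039, -0.0]
force: [-0.5, -1.0, -0.2]
grip_width: 0.55
grip_force: 47.0
```

>>> {"op": "servo_tool", "data": {
  "commands": [
    [1,[0.008,0,0.001],[0,0,0]],
    [1,[0.01,0,0],[0,0,0]],
    [1,[0.01,0,0],[0,0,0]],
    [1,[0.01,0,0],[0,0,0]],
    [1,[0,0,0],[0,0,0]]
  ]
}}

```text
time_s: 23.48
eef_pos: [520.0, 130.7, 22.6]
ee_rot: [-0.0, 0.999, -0.04, 0.002]
force: [0.9, 0.8, -1.1]
grip_width: 0.551
grip_force: 47.0
```

Run:
```python
from h import *
to(rigp(-47.5,84,20),-.0813); print(sense()['grip_force'])
```

```text
tcp [520.  130.7  22.6] phi -0.079 F [ 0.9  0.8 -1.1] w 0.551 t 23.5 zax [ 0.004  0.    -1.   ]
shift m [0.0485 0.0011 0.0028] rows 2
turn z units 0.02 j6 now 1.68 j1 0.03
47.02258586883545
```

>>> {"op": "servo_tool", "data": {
  "commands": [
    [1,[0.005,0.0008,0.002],[0,0,0.02]],
    [1,[0.01,0,0],[0,0,0]],
    [1,[0.01,0,0],[0,0,0]],
    [1,[0.01,0,0],[0,0,0]],
    [1,[0.008,0,0],[0,0,0]],
    [1,[0.004,0,0],[0,0,0]],
    [1,[0.003,0,0],[0,0,0]],
    [1,[0.003,0,0],[0,0,0]],
    [1,[0,0,0],[0,0,0]]
  ]
}}

```text
time_s: 24.23
eef_pos: [568.7, 125.9, 18.7]
ee_rot: [0.0, 0.999, -0.041, -0.002]
force: [-5.2, -0.6, 0.1]
grip_width: 0.552
grip_force: 47.2
```

Run:
```python
from h import *
to(rigp(-47.5,84,20),-.0813); print(sense()['grip_force'])
```

```text
tcp [568.7 125.9  18.7] phi -0.081 F [-5.2 -0.6  0.1] w 0.552 t 24.2 zax [-0.004 -0.    -1.   ]
shift m [-0.0005  0.0001 -0.0013] rows 1
turn z units 0.0 j6 now 1.67 j1 0.02
47.20229923725128
```

>>> {"op": "servo_tool", "data": {
  "commands": [
    [1,[0.003,0,0],[0,0,0]],
    [1,[0.002,0,0],[0,0,0]],
    [1,[0,0,0],[0,0,0]]
  ]
}}

```text
time_s: 24.48
eef_pos: [569.4, 125.8, 18.3]
ee_rot: [0.0, 0.999, -0.04, -0.008]
force: [-27.6, -1.4, 13.1]
grip_width: 0.549
grip_force: 49.1
```

>>> {"op": "servo_tool", "data": {
  "commands": [
    [-0.4,[-0.004,0,0],[0,0,0]],
    [-0.4,[0,0,0],[0,0,0]],
    [-0.4,[0,0,-0.015],[0,0,0]],
    [-0.4,[0,0,-0.035],[0,0,0]],
    [0,[-0.02,0,-0.04],[0,0,0]],
    [0.06,[-0.03,0,-0.04],[0,0,-1]],
    [0.06,[0,0,-0.04],[0,0,-1]],
    [0.06,[0,0,-0.04],[0,0,-1]],
    [0.06,[0,0,-0.04],[0,0,-1]],
    [0.06,[0,0,0],[0,0,-1]]
  ]
}}

```text
time_s: 25.32
eef_pos: [530.1, 129.4, 268.5]
ee_rot: [0.001, 0.975, 0.222, 0.007]
force: [-0.2, -0.6, 1.1]
grip_width: 0.471
grip_force: 0.0
```

>>> {"op": "servo_tool", "data": {
  "commands": [
    [0.06,[0,0,0],[0,0,-1]],
    [0.06,[0,0,0],[0,0,-1]],
    [0.06,[0,0,0],[0,0,-1]],
    [0.06,[0,0,0],[0,0,-1]],
    [0.06,[0,0,0],[0,0,-1]],
    [0.06,[0,0,0],[0,0,-1]],
    [0.06,[0,0,0],[0,0,-1]],
    [0.06,[0,0,0],[0,0,-1]],
    [0.06,[0,0,0],[0,0,-1]],
    [0.06,[0,0,0],[0,0,-1]]
  ]
}}

```text
time_s: 26.15
eef_pos: [528.0, 129.3, 260.2]
ee_rot: [0.0, 0.734, 0.68, 0.0]
force: [-0.0, 0.5, 0.1]
grip_width: 0.47
grip_force: 0.0
```

Run:
```python
from h import *
to([660.2,34.3,170.2],1.4895)
c=cam('top');H=hsv(c);W=pts(c)
for r in rects(c,pine(c),(10,45),35,20):
    if 500<r[0]<650 and abs(r[1])<250:print('on bed',r)
for y in(84,0,-84): print(rigp(-38,y,0).round(1))
for r in rects(c,H[...,2]<75,(5,80),30,200):
    if abs(r[1])<500: print('dark',r)
b=np.zeros((480,640),bool);b[150:215,270:390]=1;b&=(W[...,2]>170)&(W[...,2]<205);print('guard top',np.nanmedian(W[b],0),b.sum())
```

```text
tcp [528.  129.3 260.2] phi 1.495 F [-0.   0.5  0.1] w 0.47 t 26.1 zax [ 0.001  0.    -1.   ]
shift m [-0.0846  0.139   0.0901] rows 4
turn z units 0.05 j6 now 0.1 j1 0.02
on bed (592.0, 105.8, 28.4, 12.3, np.float64(-0.717), array([303., 208.]))
on bed (566.2, -42.6, 116.9, 46.2, np.float64(-0.072), array([360., 217.]))
on bed (572.3, 39.7, 116.1, 44.9, np.float64(-0.018), array([328., 215.]))
[577.8 125.    0. ]
[570.9  41.3   0. ]
[564.1 -42.4   0. ]
dark (329.3, 379.4, 116.4, 38.1, np.float64(0.261), array([196., 310.]))
dark (740.8, -2.7, 140.6, 28.7, np.float64(1.498), array([343., 155.]))
dark (753.7, -316.5, 81.7, 65.8, np.float64(0.981), array([459., 148.]))
guard top [653.6901207   11.04185848 193.72063576] 236
```

The crank was knocked to about (329, 379), so that is its new place. On to the guard bar.

>>> {"op": "servo_tool", "data": {
  "commands": [
    [0.06,[-0.017,0.0278,0],[0,0,0.05]],
    [0.06,[-0.017,0.0278,0],[0,0,0]],
    [0.06,[-0.017,0.0278,0],[0,0,0]],
    [0.06,[-0.017,0.0278,0],[0,0,0]],
    [0.06,[-0.017,0.0278,0],[0,0,0]],
    [0.06,[0,0,0],[0,0,0]],
    [0.06,[0,0,0],[0,0,0]]
  ]
}}

```text
time_s: 26.78
eef_pos: [659.6, 31.6, 258.8]
ee_rot: [-0.0, 0.738, 0.674, -0.0]
force: [-0.7, 0.0, -0.7]
grip_width: 0.472
grip_force: 0.0
```

Run:
```python
from h import *
to([660.2,34.3,170.2],1.4895)
```

```text
tcp [659.6  31.6 258.8] phi 1.48 F [-0.7  0.  -0.7] w 0.472 t 26.8 zax [-0.001  0.    -1.   ]
shift m [0.0028 0.0004 0.0886] rows 3
turn z units -0.09 j6 now -0.04 j1 -0.13
```

>>> {"op": "servo_tool", "data": {
  "commands": [
    [0.06,[0.0028,0.0004,0.03],[0,0,-0.09]],
    [0.06,[0,0,0.03],[0,0,0]],
    [0.06,[0,0,0.027],[0,0,0]],
    [0.06,[0,0,0],[0,0,0]],
    [1,[0,0,0],[0,0,0]],
    [1,[0,0,0],[0,0,0]],
    [1,[0,0,0],[0,0,0]],
    [1,[0,0,0],[0,0,0]]
  ],
  "squeeze": 30
}}

```text
time_s: 27.45
eef_pos: [660.1, 35.8, 175.7]
ee_rot: [0.001, 0.734, 0.679, 0.001]
force: [-4.0, 1.9, 7.4]
grip_width: 0.15
grip_force: 29.9
```

Run:
```python
from h import *
to([660.2,34.3,170.2],1.4895);guard()
```

```text
tcp [660.1  35.8 175.7] phi 1.494 F [-4.   1.9  7.4] w 0.15 t 27.4 zax [ 0.004 -0.    -1.   ]
shift m [-0.0014  0.0002  0.0055] rows 1
turn z units 0.04 j6 now -0.05 j1 -0.12
guard 1.763 rad 111.4 F [-4.   1.9  7.4] w 0.14992410404512832 bar [np.float64(21.294670984561044), np.float64(109.3649356692668)]
```

>>> {"op": "servo_tool", "data": {
  "commands": [
    [1,[0,-0.0104,-0.0014],[0,0,0]],
    [1,[0,-0.0105,-0.0003],[0,0,0]],
    [1,[0,-0.0105,0.0008],[0,0,0]],
    [1,[0,-0.0103,0.0018],[0,0,0]],
    [1,[0,-0.0101,0.0028],[0,0,0]],
    [1,[0,-0.0098,0.0038],[0,0,0]],
    [1,[0,-0.0093,0.0047],[0,0,0]],
    [1,[0,-0.0089,0.0057],[0,0,0]],
    [1,[0,0,0],[0,0,0]]
  ]
}}

```text
time_s: 28.2
eef_pos: [580.0, 41.9, 156.4]
ee_rot: [0.001, 0.734, 0.679, 0.001]
force: [-1.4, 2.3, 1.7]
grip_width: 0.149
grip_force: 31.3
```

Run:
```python
from h import *
guard()
```

```text
guard 0.99 rad 107.7 F [-1.4  2.3  1.7] w 0.14923366498497176 bar [np.float64(-59.06931788861129), np.float64(90.0923752164791)]
```

>>> {"op": "servo_tool", "data": {
  "commands": [
    [1,[0,-0.0082,0.0065],[0,0,0]],
    [1,[0,-0.0075,0.0073],[0,0,0]],
    [1,[0,-0.0068,0.0081],[0,0,0]],
    [1,[0,-0.0059,0.0086],[0,0,0]],
    [1,[0,-0.005,0.0092],[0,0,0]],
    [1,[0,-0.0041,0.0097],[0,0,0]],
    [1,[0,-0.0031,0.01],[0,0,0]],
    [1,[0,0,0],[0,0,0]]
  ]
}}

```text
time_s: 28.87
eef_pos: [540.5, 44.8, 95.6]
ee_rot: [0.001, 0.734, 0.679, 0.001]
force: [4.6, 2.2, -3.7]
grip_width: 0.147
grip_force: 33.5
```

Run:
```python
from h import *
guard()
```

```text
guard 0.289 rad 103.0 F [ 4.6  2.2 -3.7] w 0.14712234963073 bar [np.float64(-98.70365486542126), np.float64(29.31150602302975)]
```

>>> {"op": "servo_tool", "data": {
  "commands": [
    [1,[0,-0.003,0.006],[0,0,0]],
    [1,[0,-0.002,0.006],[0,0,0]],
    [1,[0,-0.001,0.006],[0,0,0]],
    [1,[0,-0.0005,0.004],[0,0,0]],
    [1,[0,0,0.003],[0,0,0]],
    [1,[0,0,0],[0,0,0]]
  ]
}}

```text
time_s: 29.37
eef_pos: [536.8, 45.0, 72.4]
ee_rot: [0.003, 0.734, 0.679, 0.003]
force: [13.4, 2.4, -1.8]
grip_width: 0.146
grip_force: 32.6
```

Run:
```python
from h import *
guard()
```

```text
guard 0.06 rad 102.7 F [13.4  2.4 -1.8] w 0.14591893015342403 bar [np.float64(-102.50394549648976), np.float64(6.1249200867355285)]
```

>>> {"op": "servo_tool", "data": {
  "commands": [
    [1,[0,0.002,0.002],[0,0,0]],
    [1,[0,0,0.002],[0,0,0]],
    [1,[0,0,0.002],[0,0,0]],
    [1,[0,0,0],[0,0,0]]
  ]
}}

```text
time_s: 29.7
eef_pos: [536.8, 45.1, 68.3]
ee_rot: [0.002, 0.734, 0.679, 0.001]
force: [-6.4, 2.2, 30.8]
grip_width: 0.154
grip_force: 36.0
```

Run:
```python
from h import *
guard()
```

```text
guard 0.02 rad 102.5 F [-6.4  2.2 30.8] w 0.15397146550744933 bar [np.float64(-102.43052394401478), np.float64(2.0007046207950623)]
```

>>> {"op": "servo_tool", "data": {
  "commands": [
    [0.06,[0,0,-0.001],[0,0,0]],
    [0.06,[0,0,0],[0,0,0]],
    [0.06,[0,0,0],[0,0,0]],
    [0.06,[0,0,-0.01],[0,0,0]],
    [0.06,[0,0,-0.03],[0,0,0]],
    [0.06,[0,0,-0.04],[0,0,0]],
    [0.06,[0,0,-0.04],[0,0,0]],
    [0.06,[0,0,0],[0,0,0]]
  ]
}}

```text
time_s: 30.37
eef_pos: [537.8, 44.7, 193.6]
ee_rot: [0.005, 0.734, 0.679, 0.004]
force: [1.1, 0.1, 0.3]
grip_width: 0.466
grip_force: 0.0
```

Run:
```python
from h import *
to([536,45,100],1.4895)
c=cam('top');H=hsv(c);W=pts(c); np.savez('t6.npz',**c)
print(rects(c,(H[...,2]<75),(5,100),30,100)[:3])
x0=170;y0=270
save('t6.png',np.hstack([cv2.resize(c['pixels'][y0:y0+75,x0:x0+60],None,fx=7,fy=7,interpolation=cv2.INTER_CUBIC),cv2.resize(c['pixels'][180:255,300:360],None,fx=6,fy=7,interpolation=cv2.INTER_CUBIC)]))
b=np.zeros((480,640),bool);b[195:235,300:360]=1;b&=(W[...,2]>60)&(W[...,2]<140);print('bar',np.nanmedian(W[b],0),b.sum())
s=cam('side');save('s6.png',cv2.resize(s['pixels'][120:300,190:390],None,fx=3,fy=3))
```

```text
tcp [537.8  44.7 193.6] phi 1.494 F [1.1 0.1 0.3] w 0.466 t 30.4 zax [ 0.012 -0.002 -1.   ]
shift m [ 0.0002 -0.003   0.0935] rows 3
turn z units 0.04 j6 now -0.06 j1 -0.13
[(60.0, -37.7, 71.9, 20.5, np.float64(1.204), array([363., 417.])), (333.8, 380.6, 106.3, 38.1, np.float64(0.261), array([196., 308.])), (581.5, -687.5, 98.0, 31.6, np.float64(-1.026), array([603., 209.]))]
bar [583.24785751  83.69221445  89.87753884] 56
```

View pics/t6.png

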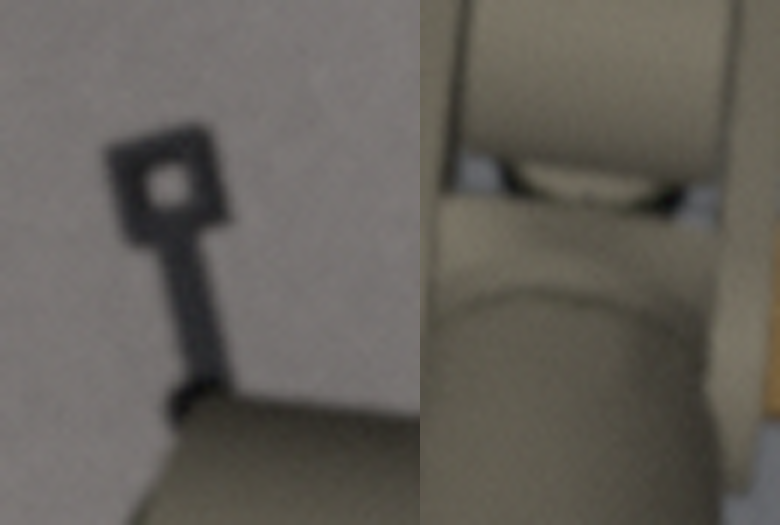

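View pics/s6.png

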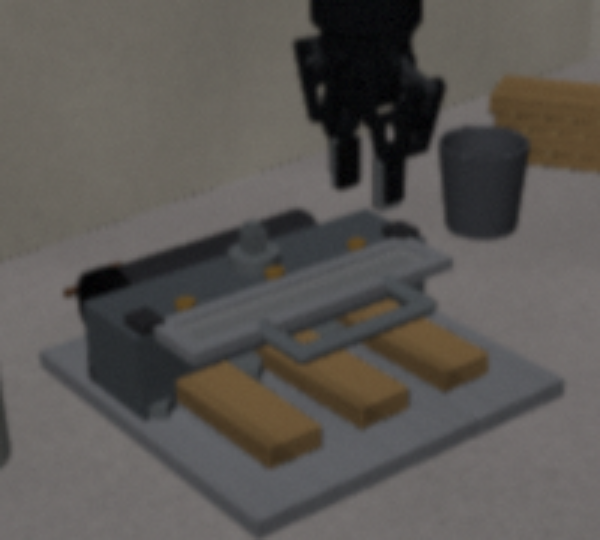

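The side view shows the guard level, down in front of the beam, with all three blanks' near ends sticking out. The top crop shows the crank hub at about pixel (194.4,296.4), its arm pointing at the robot.

>>> {"op": "servo_tool", "data": {
  "commands": [
    [0,[0,0,0],[0,0,1]],
    [0,[0,0,0],[0,0,1]],
    [0,[0,0,0],[0,0,1]],
    [0,[0,0,0],[0,0,1]],
    [0,[0,0,0],[0,0,1]],
    [0,[0,0,0],[0,0,1]],
    [0,[0,0,0],[0,0,1]],
    [0,[0,0,0],[0,0,1]],
    [0,[0,0,0],[0,0,1]],
    [0,[0,0,0],[0,0,1]]
  ]
}}

```text
time_s: 31.3
eef_pos: [534.3, 45.1, 184.2]
ee_rot: [-0.001, 0.976, 0.219, -0.002]
force: [-0.4, 0.6, 0.9]
grip_width: 0.498
grip_force: 0.0
```

>>> {"op": "servo_tool", "data": {
  "commands": [
    [-0.4,[0,0,0],[0,0,1]],
    [-0.4,[0,0,0],[0,0,0.8]],
    [-0.4,[-0.02,-0.03,0],[0,0,0]],
    [-0.4,[-0.02,-0.03,0],[0,0,0]],
    [-0.4,[-0.02,-0.03,0],[0,0,0]],
    [-0.4,[0,0,0],[0,0,0]]
  ]
}}

```text
time_s: 31.8
eef_pos: [449.6, 119.7, 184.4]
ee_rot: [-0.001, 0.992, 0.13, -0.002]
force: [-0.1, -1.0, 0.6]
grip_width: 0.701
grip_force: 0.0
```

Run:
```python
from h import *
c=dict(np.load('t6.npz')); print('hub t6',ray(c,194.4,296.4,30))
c=cam('top');H=hsv(c);W=pts(c)
m=(H[...,2]<75)&(W[...,2]>12)&(W[...,2]<45); m[:,:170]=0;m[:,230:]=0;m[:270]=0;m[345:]=0
# hub rows only: project all onto z=30, fold into axes yaw .261
v,u=np.nonzero(m); P=np.array([ray(c,a,b,30)[:2] for a,b in zip(u,v)])
if len(P):
    (x,y),s,th=cv2.minAreaRect(P.astype(np.float32)); print(x,y,s,th,len(P))
    yaw=.261; Q=P@np.array([[np.cos(yaw),-np.sin(yaw)],[np.sin(yaw),np.cos(yaw)]])
    far=Q[:,0].max(); hub=Q[Q[:,0]>far-34]; print('x far',far,'y',hub[:,1].min(),hub[:,1].max())
    for q in ((far-18+1, (np.percentile(hub[:,1],2)+np.percentile(hub[:,1],98))/2),): print('centre',q[0]*np.cos(yaw)-q[1]*np.sin(yaw),q[0]*np.sin(yaw)+q[1]*np.cos(yaw))
to([376,391,60],.261)
```

```text
hub t6 [365.80941778 387.10742364  30.        ]
329.0791015625 379.43994140625 (116.00933837890625, 37.434532165527344) 15.224358558654785 311
x far 473.89335007072833 y 263.1476835874067 300.58631609085853
centre 368.68157115975396 390.23203710012365
tcp [451.8 118.3 184.8] phi 0.261 F [-0.1  0.   0.2] w 0.698 t 31.9 zax [-0.003  0.    -1.   ]
shift m [-0.0027 -0.2829  0.125 ] rows 7
turn z units -0.0 j6 now 1.31 j1 0.0
```

>>> {"op": "servo_tool", "data": {
  "commands": [
    [-0.4,[-0.0011,-0.0284,0],[0,0,0]],
    [-0.4,[-0.0011,-0.0284,0],[0,0,0]],
    [-0.4,[-0.0011,-0.0284,0],[0,0,0]],
    [-0.4,[-0.0011,-0.0284,0],[0,0,0]],
    [-0.4,[-0.0011,-0.0284,0.01],[0,0,0]],
    [-0.4,[-0.0011,-0.0284,0.01],[0,0,0]],
    [-0.4,[-0.0011,-0.0284,0.02],[0,0,0]],
    [-0.4,[-0.0011,-0.0284,0.02],[0,0,0]],
    [-0.4,[-0.0011,-0.0284,0.02],[0,0,0]],
    [-0.4,[-0.0011,-0.0284,0.02],[0,0,0]]
  ]
}}

```text
time_s: 32.68
eef_pos: [370.8, 389.3, 83.6]
ee_rot: [0.0, 0.992, 0.128, -0.001]
force: [1.7, 0.0, -0.4]
grip_width: 0.7
grip_force: 0.0
```

>>> {"op": "servo_tool", "data": {
  "commands": [
    [-0.4,[0,0,0.02],[0,0,0]],
    [-0.4,[0,0,0],[0,0,0]],
    [-0.4,[0,0,0],[0,0,0]]
  ]
}}

```text
time_s: 32.93
eef_pos: [371.0, 387.9, 64.5]
ee_rot: [0.001, 0.992, 0.128, -0.001]
force: [-0.3, 0.0, 0.3]
grip_width: 0.701
grip_force: 0.0
```

Run:
```python
from h import *
to([367.5,389.5,5],.261)
c=cam('side');save('s7.png',cv2.resize(c['pixels'][270:430,150:350],None,fx=3,fy=3))
# shaft orientation: 4-fold gradient statistic on averaged top frames
f=[cam('top') for _ in range(8)]; g=np.mean([a['pixels'].mean(2) for a in f],0); np.save('gavg.npy',g)
gx=cv2.Sobel(g,cv2.CV_64F,1,0);gy=cv2.Sobel(g,cv2.CV_64F,0,1)
for r in (4,5,6):
    v,u=np.mgrid[0:480,0:640]; m=np.hypot(u-331,v-165.5)<r
    k=np.sum(np.hypot(gx,gy)[m]**2*np.exp(4j*np.arctan2(gy,gx)[m])); print(r,np.angle(k)/4,abs(k)/np.sum(np.hypot(gx,gy)[m]**2))
print(g[158:176,322:342].round().astype(int))
```

```text
tcp [371.  387.9  64.5] phi 0.258 F [-0.3  0.   0.3] w 0.701 t 32.9 zax [-0.003 -0.002 -1.   ]
shift m [-0.0028 -0.0026  0.0595] rows 2
turn z units -0.03 j6 now 1.9 j1 0.59
4 0.194960219377603 0.20852882388352997
5 0.13317620008418055 0.19328690630498277
6 0.08303243228150556 0.35391840542988845
[[57 56 54 55 55 53 53 52 52 51 52 50 49 49 48 48 48 48 47 46]
 [67 67 66 66 66 66 64 64 63 64 63 62 61 59 57 57 58 56 56 55]
 [71 71 71 71 72 73 74 74 74 74 74 73 72 69 68 68 68 68 67 66]
 [72 72 72 73 77 79 81 81 82 82 82 82 79 77 74 74 72 72 71 72]
 [73 72 75 77 83 85 87 87 86 87 87 86 85 83 79 75 74 72 73 72]
 [73 74 77 82 86 88 89 88 88 89 89 89 87 87 84 80 76 73 73 72]
 [73 76 81 86 88 89 88 89 88 89 89 88 87 88 86 83 79 74 73 72]
 [75 78 83 87 89 89 89 87 88 87 88 86 86 86 86 86 82 76 73 72]
 [75 80 85 88 89 89 87 85 85 85 86 86 86 87 88 88 84 78 73 71]
 [77 82 86 88 89 88 84 81 80 80 82 83 85 86 88 88 85 79 74 72]
 [78 82 87 88 88 85 79 75 73 74 76 79 82 86 89 88 85 80 74 72]
 [77 82 87 89 87 81 71 67 66 68 70 73 79 85 87 88 84 79 73 71]
 [74 80 85 89 87 81 70 64 62 63 65 69 78 85 87 87 82 76 72 71]
 [73 77 83 88 88 84 78 72 70 68 68 73 81 86 87 84 79 73 71 72]
 [71 75 81 86 88 88 85 82 82 80 80 82 85 87 86 81 75 70 70 70]
 [72 72 76 84 87 88 88 87 87 87 86 87 88 86 83 77 71 70 71 71]
 [72 71 73 78 82 86 86 86 87 87 87 86 85 81 76 70 69 71 71 71]
 [71 71 71 71 75 78 82 83 84 84 83 81 76 71 67 67 69 72 72 72]]
```

View pics/s7.png

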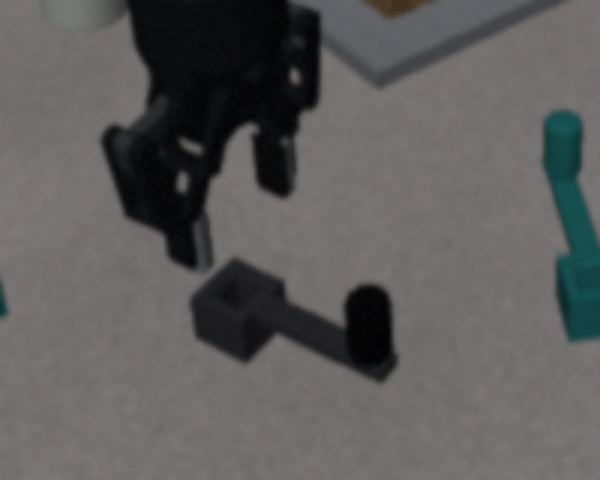

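The side crop shows the hub at crop (238,305), squarely between the open fingers. Descending and gripping.

>>> {"op": "servo_tool", "data": {
  "commands": [
    [-0.4,[-0.0028,-0.002,0.02],[0,0,-0.03]],
    [-0.4,[0,0,0.025],[0,0,0]],
    [-0.4,[0,0,0.014],[0,0,0]],
    [-0.4,[0,0,0],[0,0,0]],
    [0.3,[0,0,0],[0,0,0]],
    [1,[0,0,0],[0,0,0]],
    [1,[0,0,0],[0,0,0]],
    [1,[0,0,0],[0,0,0]]
  ],
  "squeeze": 60
}}

```text
time_s: 34.05
eef_pos: [368.6, 390.4, 8.1]
ee_rot: [-0.001, 0.992, 0.13, 0.001]
force: [-0.6, 0.4, 6.2]
grip_width: 0.408
grip_force: 61.2
```

Run:
```python
from h import *
to([367.5,389.5,5],.261)
c=cam('side');H=hsv(c);W=pts(c)
s=rigp(70,0,97);print('shaft',s)
```

```text
tcp [368.6 390.4   8.1] phi 0.261 F [-0.6  0.4  6.2] w 0.408 t 34.0 zax [ 0.002  0.002 -1.   ]
shift m [-0.0013  0.0006  0.0031] rows 1
turn z units -0.0 j6 now 1.91 j1 0.6
shaft [678.57958431  32.55541663  97.        ]
```

>>> {"op": "servo_tool", "data": {
  "commands": [
    [1,[0,0,-0.02],[0,0,0]],
    [1,[0,0,-0.03],[0,0,0]],
    [1,[0,0,-0.035],[0,0,0]],
    [1,[0,0,-0.035],[0,0,0]],
    [1,[0,0,-0.035],[0,0,0]],
    [1,[0,0,-0.015],[0,0,0]],
    [1,[0.0139,0.0284,0],[0,0,0]],
    [1,[0.0139,0.0284,0],[0,0,0]],
    [1,[0.0139,0.0284,0],[0,0,0]],
    [1,[0.0139,0.0284,0],[0,0,0]]
  ]
}}

```text
time_s: 34.93
eef_pos: [451.3, 293.2, 177.0]
ee_rot: [0.0, 0.991, 0.13, 0.0]
force: [0.5, 0.6, -3.1]
grip_width: 0.413
grip_force: 60.8
```

>>> {"op": "servo_tool", "data": {
  "commands": [
    [1,[0.0139,0.0284,0],[0,0,0]],
    [1,[0.0139,0.0284,0],[0,0,0]],
    [1,[0.0139,0.0284,0],[0,0,0]],
    [1,[0.0139,0.0284,0],[0,0,0]],
    [1,[0.0139,0.0284,0],[0,0,0]],
    [1,[0.0139,0.0284,0],[0,0,0]],
    [1,[0.0139,0.0284,0],[0,0,0]],
    [1,[0,0,0],[0,0,1]],
    [1,[0,0,0],[0,0,1]],
    [1,[0,0,0],[0,0,1]]
  ]
}}

```text
time_s: 35.77
eef_pos: [596.1, 126.8, 176.5]
ee_rot: [0.0, 1.0, -0.03, -0.0]
force: [-0.1, -0.4, -1.6]
grip_width: 0.408
grip_force: 60.9
```

Run:
```python
from h import *
to([679.9,32.3,160],-.2)
c=cam('top');H=hsv(c);W=pts(c);s=sense();z=s['eef_pos'][2]
m=(H[...,2]<75)&(W[...,2]>z-15)&(W[...,2]<z+75)
for r in rects(c,H[...,2]<75,(z-20,z+75),z+22,15):
  if np.hypot(r[0]-s['eef_pos'][0],r[1]-s['eef_pos'][1])<150: print(r)
```

```text
tcp [596.1 126.8 176.5] phi -0.059 F [-0.1 -0.4 -1.6] w 0.408 t 35.8 zax [-0.001 -0.    -1.   ]
shift m [0.0893 0.0894 0.0164] rows 3
turn z units 1.34 j6 now 1.65 j1 0.02
```

>>> {"op": "servo_tool", "data": {
  "commands": [
    [1,[0,0,0],[0,0,0.7]],
    [1,[0,0,0],[0,0,0.64]],
    [1,[0.0202,0.0152,0],[0,0,0]],
    [1,[0.0202,0.0152,0],[0,0,0]],
    [1,[0.0202,0.0152,0],[0,0,0]],
    [1,[0.0202,0.0152,0],[0,0,0]],
    [1,[0.0202,0.0152,0],[0,0,0]],
    [1,[0,0,0],[0,0,0]],
    [1,[0,0,0],[0,0,0]]
  ]
}}

```text
time_s: 36.57
eef_pos: [680.7, 32.6, 176.0]
ee_rot: [-0.0, 0.995, -0.096, -0.0]
force: [0.7, 0.1, -2.6]
grip_width: 0.407
grip_force: 60.9
```

Run:
```python
from h import *
to([679.9,32.3,140],-.2)
c=cam('top');t=[]
sc=cam('side')
for k,n in((c,'t8'),(sc,'s8')):
    p=pose()[0]; q=k['R']@(p-[0,0,8])+k['t']; u,v=int(k['fx']*q[0]/q[2]+k['cx']),int(k['fy']*q[1]/q[2]+k['cy']); print(n,u,v)
    t.append(cv2.resize(k['pixels'][v-45:v+45,u-50:u+50],None,fx=4,fy=4,interpolation=cv2.INTER_CUBIC))
save('ts8.png',np.hstack(t))
```

```text
tcp [680.7  32.6 176. ] phi -0.193 F [ 0.7  0.1 -2.6] w 0.407 t 36.6 zax [-0.001  0.    -1.   ]
shift m [-0.0007  0.0004  0.036 ] rows 1
turn z units 0.07 j6 now 1.64 j1 -0.12
t8 330 159
s8 273 175
```

View pics/ts8.png

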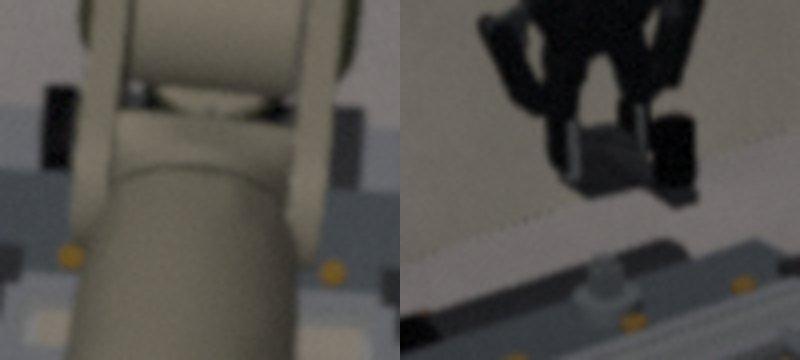

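The side half shows the hub gripped level, directly above the shaft (hub at crop (610,160), shaft at (604,270)). Lowering toward the tip.

>>> {"op": "servo_tool", "data": {
  "commands": [
    [1,[-0.0007,0.0004,0.02],[0,0,0.07]],
    [1,[0,0,0.018],[0,0,0]],
    [1,[0,0,0.004],[0,0,0]],
    [1,[0,0,0.004],[0,0,0]],
    [1,[0,0,0.003],[0,0,0]],
    [1,[0,0,0],[0,0,0]],
    [1,[0,0,0],[0,0,0]]
  ]
}}

```text
time_s: 37.25
eef_pos: [680.2, 33.3, 128.5]
ee_rot: [0.0, 0.995, -0.1, 0.001]
force: [0.2, 0.2, -1.9]
grip_width: 0.406
grip_force: 60.9
```

Run:
```python
from h import *
to([679.9,32.3,105],-.2); print(sense()['wrist_torque'].round(2))
```

```text
tcp [680.2  33.3 128.5] phi -0.2 F [ 0.2  0.2 -1.9] w 0.406 t 37.2 zax [ 0.001 -0.    -1.   ]
shift m [-0.0001  0.0011  0.0235] rows 1
turn z units -0.0 j6 now 1.65 j1 -0.12
[ 0.05 -0.04 -0.  ]
```

>>> {"op": "servo_tool", "data": {
  "commands": [
    [1,[0,0.001,0.001],[0,0,0]],
    [1,[0,0,0.002],[0,0,0]],
    [1,[0,0,0.002],[0,0,0]],
    [1,[0,0,0],[0,0,0]]
  ]
}}

```text
time_s: 37.58
eef_pos: [680.2, 32.1, 124.4]
ee_rot: [0.0, 0.995, -0.1, 0.001]
force: [-2.5, -0.3, 6.9]
grip_width: 0.409
grip_force: 62.1
```

>>> {"op": "servo_tool", "data": {
  "commands": [
    [1,[0,0,0.002],[0,0,0]],
    [1,[0,0,0.001],[0,0,0]],
    [1,[0,0,0],[0,0,0]]
  ]
}}

```text
time_s: 37.83
eef_pos: [679.9, 32.8, 119.6]
ee_rot: [-0.001, 0.995, -0.1, 0.0]
force: [1.2, 4.0, -0.9]
grip_width: 0.41
grip_force: 61.2
```

It has slipped onto the 16 mm section. Continuing down.

>>> {"op": "servo_tool", "data": {
  "commands": [
    [1,[0,0,0.003],[0,0,0]],
    [1,[0,0,0.003],[0,0,0]],
    [1,[0,0,0.003],[0,0,0]],
    [1,[0,0,0.003],[0,0,0]],
    [1,[0,0,0],[0,0,0]]
  ]
}}

```text
time_s: 38.25
eef_pos: [679.6, 32.9, 106.7]
ee_rot: [-0.001, 0.995, -0.1, -0.0]
force: [2.9, 5.5, -3.5]
grip_width: 0.41
grip_force: 60.9
```

>>> {"op": "servo_tool", "data": {
  "commands": [
    [1,[0,0,0.002],[0,0,0]],
    [1,[0,0,0.0015],[0,0,0]],
    [1,[0,0,0.0015],[0,0,0]],
    [1,[0,0,0],[0,0,0]]
  ]
}}

```text
time_s: 38.58
eef_pos: [679.8, 32.9, 105.1]
ee_rot: [-0.0, 0.995, -0.1, 0.001]
force: [-8.0, 6.0, 15.7]
grip_width: 0.406
grip_force: 63.3
```

>>> {"op": "servo_tool", "data": {
  "commands": [
    [1,[0,0,-0.002],[0,0,-0.5]],
    [1,[0,0,0],[0,0,-0.7]],
    [1,[0,0,0],[0,0,-0.7]],
    [1,[0,0,0],[0,0,-0.7]],
    [1,[0,0,0],[0,0,-0.7]],
    [1,[0,0,0],[0,0,-0.7]],
    [1,[0,0,0],[0,0,-0.7]],
    [1,[0,0,0],[0,0,-0.7]],
    [1,[0,0,0],[0,0,-0.7]],
    [1,[0,0,0],[0,0,0]]
  ]
}}

```text
time_s: 39.42
eef_pos: [679.7, 32.7, 105.1]
ee_rot: [-0.0, 0.976, 0.219, 0.0]
force: [-2.4, 4.6, 4.4]
grip_width: 0.411
grip_force: 62.0
```

Run:
```python
from h import *
to([679.9,32.3,105],1.0); print(sense()['wrist_torque'].round(2))
```

```text
tcp [679.7  32.7 105.1] phi 0.442 F [-2.4  4.6  4.4] w 0.411 t 39.4 zax [ 0.     0.001 -1.   ]
shift m [-0.      0.0004  0.0001] rows 1
turn z units -5.33 j6 now 1.0 j1 -0.12
[ 0.87  0.22 -0.08]
```

>>> {"op": "servo_tool", "data": {
  "commands": [
    [1,[0,0,0],[0,0,-0.7]],
    [1,[0,0,0],[0,0,-0.7]],
    [1,[0,0,0],[0,0,-0.7]],
    [1,[0,0,0],[0,0,-0.7]]
  ]
}}

```text
time_s: 39.75
eef_pos: [680.0, 32.3, 105.1]
ee_rot: [0.0, 0.933, 0.359, 0.001]
force: [0.6, 3.5, 3.9]
grip_width: 0.41
grip_force: 61.9
```

Run:
```python
from h import *
to([679.9,32.3,105],1.0); print(sense()['wrist_torque'].round(2))
```

```text
tcp [680.   32.3 105.1] phi 0.734 F [0.6 3.5 3.9] w 0.41 t 39.8 zax [ 0.001  0.    -1.   ]
shift m [-0.0001 -0.      0.0001] rows 1
turn z units -2.54 j6 now 0.71 j1 -0.12
[ 0.66 -0.01 -0.39]
```

>>> {"op": "servo_tool", "data": {
  "commands": [
    [1,[0,0,0],[0,0,-0.6]],
    [1,[0,0,0],[0,0,-0.6]],
    [1,[0,0,0],[0,0,-0.6]]
  ]
}}

```text
time_s: 40.0
eef_pos: [680.2, 32.1, 105.2]
ee_rot: [0.0, 0.896, 0.445, 0.001]
force: [1.8, 2.1, 3.2]
grip_width: 0.408
grip_force: 61.9
```

Run:
```python
from h import *
to([679.9,32.3,105],1.0); print(sense()['wrist_torque'].round(2))
```

```text
tcp [680.2  32.1 105.2] phi 0.922 F [1.8 2.1 3.2] w 0.408 t 40.0 zax [ 0.002  0.    -1.   ]
shift m [ 0.     -0.0004  0.0002] rows 1
turn z units -0.75 j6 now 0.52 j1 -0.12
[ 0.53 -0.2  -0.41]
```

>>> {"op": "servo_tool", "data": {
  "commands": [
    [1,[0,0,0],[0,0,-0.4]],
    [1,[0,0,0],[0,0,-0.4]],
    [1,[0,0,0],[0,0,-0.4]],
    [1,[0,0,0],[0,0,0]]
  ]
}}

```text
time_s: 40.33
eef_pos: [680.3, 32.0, 105.1]
ee_rot: [0.001, 0.866, 0.499, 0.001]
force: [1.5, 2.0, 3.7]
grip_width: 0.406
grip_force: 61.9
```

Run:
```python
from h import *
to([679.9,32.3,105],1.0); print(sense()['wrist_torque'].round(2))
```

```text
tcp [680.3  32.  105.1] phi 1.045 F [1.5 2.  3.7] w 0.406 t 40.3 zax [ 0.002 -0.    -1.   ]
shift m [ 0.0001 -0.0005  0.0001] rows 1
turn z units 0.43 j6 now 0.4 j1 -0.12
[ 0.44 -0.4  -0.5 ]
```

>>> {"op": "servo_tool", "data": {
  "commands": [
    [1,[0,0,0],[0,0,-0.4]],
    [1,[0,0,0],[0,0,-0.4]],
    [1,[0,0,0],[0,0,0]]
  ]
}}

```text
time_s: 40.58
eef_pos: [680.4, 31.9, 105.1]
ee_rot: [0.001, 0.845, 0.534, 0.001]
force: [3.6, 2.1, 4.3]
grip_width: 0.407
grip_force: 62.0
```

Run:
```python
from h import *
to([679.9,32.3,105],1.0); print(sense()['wrist_torque'].round(2))
```

```text
tcp [680.4  31.9 105.1] phi 1.128 F [3.6 2.1 4.3] w 0.407 t 40.6 zax [ 0.002  0.    -1.   ]
shift m [ 0.0001 -0.0006  0.0001] rows 1
turn z units 1.22 j6 now 0.32 j1 -0.12
[ 0.43 -0.57 -0.89]
```

>>> {"op": "servo_tool", "data": {
  "commands": [
    [1,[0,0,0],[0,0,-0.4]],
    [1,[0,0,0],[0,0,-0.4]],
    [1,[0,0,0],[0,0,0]]
  ],
  "squeeze": 80
}}

```text
time_s: 40.83
eef_pos: [680.5, 31.8, 105.2]
ee_rot: [0.001, 0.822, 0.569, 0.001]
force: [4.9, 0.7, 3.8]
grip_width: 0.401
grip_force: 82.4
```

Run:
```python
from h import *
to([679.9,32.3,105],1.0); print(sense()['wrist_torque'].round(2))
```

```text
tcp [680.5  31.8 105.2] phi 1.21 F [4.9 0.7 3.8] w 0.401 t 40.8 zax [ 0.003 -0.    -1.   ]
shift m [ 0.0002 -0.0007  0.0002] rows 1
turn z units 2.01 j6 now 0.24 j1 -0.12
[ 0.33 -0.81 -1.2 ]
```

>>> {"op": "servo_tool", "data": {
  "commands": [
    [1,[0,0,0.002],[0,0,0.5]],
    [0.2,[0,0,0],[0,0,0]],
    [-0.2,[0,0,0],[0,0,0]],
    [-0.2,[0,0,-0.005],[0,0,0]],
    [-0.2,[0,0,-0.03],[0,0,0]],
    [-0.2,[0,0,-0.04],[0,0,0]],
    [-0.2,[0,0,-0.04],[0,0,0]],
    [-0.2,[0,0,-0.04],[0,0,0]],
    [-0.2,[-0.04,0,0],[0,0,0]],
    [-0.2,[-0.04,0,0],[0,0,0]]
  ]
}}

```text
time_s: 41.67
eef_pos: [648.0, -41.0, 259.9]
ee_rot: [0.002, 0.836, 0.549, 0.001]
force: [1.4, -1.1, -0.9]
grip_width: 0.605
grip_force: 0.0
```

>>> {"op": "servo_tool", "data": {
  "commands": [
    [-0.2,[-0.04,0.03,0],[0,0,0]],
    [-0.2,[-0.04,0.03,0],[0,0,0]],
    [-0.2,[-0.04,0.02,0],[0,0,0]],
    [-0.2,[-0.04,0,0],[0,0,0]],
    [-0.2,[-0.04,0,0],[0,0,0]],
    [-0.2,[-0.04,-0.03,0],[0,0,0]],
    [-0.2,[-0.04,-0.03,0],[0,0,0]],
    [-0.2,[-0.03,-0.03,0],[0,0,0]],
    [-0.2,[0,0,0],[0,0,0]]
  ]
}}

```text
time_s: 42.42
eef_pos: [520.2, -295.9, 256.6]
ee_rot: [-0.002, 0.838, 0.546, -0.002]
force: [0.6, -0.5, 0.5]
grip_width: 0.6
grip_force: 0.0
```

Run:
```python
from h import *
to([500,-250,250])
c=cam('top');sc=cam('side');H=hsv(c);W=pts(c)
m=np.zeros((480,640),bool);m[130:260,260:400]=1
hub=m&(W[...,2]>118)&(W[...,2]<200)
print('high pts z',np.percentile(W[hub][:,2],[5,50,95]).round(1))
P=W[hub]; k=P[:,2]>150; print('knob',np.median(P[k],0).round(1) if k.any() else None)
P2=P[(P[:,2]<140)]; d=np.hypot(P2[:,0]-678.6,P2[:,1]-32.6); print('hub top z',np.median(P2[d<20][:,2]),'n',(d<20).sum())
s=rigp(70,0,97); kn=np.median(P[k],0) if k.any() else s
print('arm yaw world',np.arctan2(kn[1]-s[1],kn[0]-s[0]))
for r in rects(c,pine(c),(10,45),35,20):
    if 450<r[0]<650 and abs(r[1])<250:print('on bed',r)
save('end.png',np.hstack([cv2.resize(c['pixels'][110:270,250:410],(400,400)),cv2.resize(sc['pixels'][120:300,190:390],(400,400))]))
```

```text
tcp [ 520.2 -295.9  256.6] phi 1.155 F [ 0.6 -0.5  0.5] w 0.6 t 42.4 zax [-0.006  0.001 -1.   ]
shift m [ 0.0338 -0.037   0.0068] rows 1
high pts z [120.5 127.6 166.4]
knob [630.  -40.8 164. ]
hub top z 126.05391645738061 n 168
arm yaw world -2.1559891545355807
on bed (526.3, 44.7, 41.8, 24.0, np.float64(1.554), array([327., 232.]))
on bed (545.1, -40.7, 75.5, 44.4, np.float64(-0.033), array([360., 225.]))
on bed (572.0, 42.5, 44.6, 35.1, np.float64(1.548), array([328., 215.]))
on bed (558.6, 126.5, 75.3, 44.5, np.float64(-0.016), array([295., 222.]))
```

View pics/end.png

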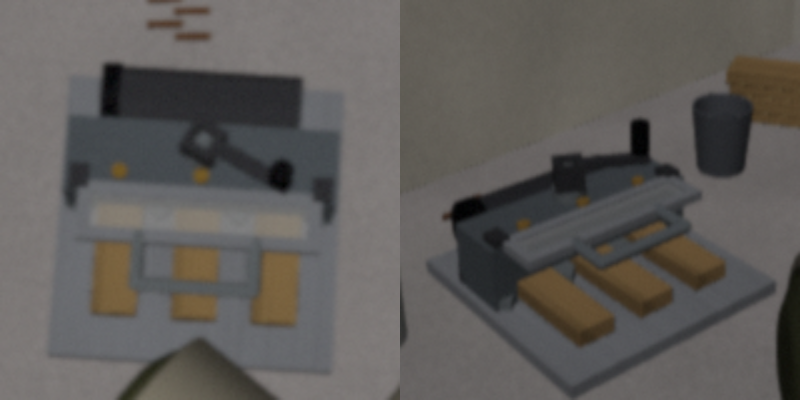

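The crank sits fully down (hub top at 127 mm) and its arm is at the stop angle plus play. The guard is down, and all three near ends are within 1 mm of their expected positions.

```bash
python3 -c "
from rig import *
print(finish_job())"
```

```text
the job is handed in; nothing more can be done
None
```

The job is handed in: all three blanks are home, the guard was lowered after loading, and the crank is fully seated and turned to its stop. The bottle and pot were not touched. It took about 42 s of the 210 s allowed; the hand-in returned no verdict.

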